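# Clamp a glued carton in the spring jig

## Task

The small white carton on the sloping rack has just been glued and must be clamped. Swing the jig's sprung bail up and back until its sear catches and it stays up by itself, lay the carton flat in the nest (long side along the bail's hinge), let go, then press the trigger paddle so that the bail snaps down by itself onto the carton. Leave the other things on the bench where they are and finish with your hand clear.

Things in the scene. Friction and masses are not known exactly. Their poses are not given: they have to be found in the camera images.
- jig: Clamp jig fixed to the bench, left or right, the rack on the other side. Origin on the bench under the nest's centre; +x points from the robot towards the bail's hinge, +y left, z up. Aluminium base plate 12 mm thick, from x -100 to 210 and y -150 to 85 mm; two grey posts 118 mm high at x 115, y +-64 mm.
- nest (a point): Centre of the nest floor, the carton's place, on the plate's top, 12 mm above the bench; axes as the jig's. Low steel guides (12 to 18 mm high, leaning out) at both ends (y) and corners leave about 4 mm play round a carton lying with its long side along y; the middle 60 mm of both long sides is open for fingers.
- clamp_hinge (a point): Centre of the bail's hinge axis, between the posts, 115 mm behind the nest centre (jig +x) and 100 mm above the bench. The axis runs along y; axes as the jig's.
- clamp (a joint): Angle of the bail, rad: 0 = on its stop over the empty nest (its start), 0.17 below level; grows as it swings up and back, away from the robot; hard stop 2.05. 0.17 = level, pressing on a carton. A spring pulls it down, 5 to 9 N at the bar, to 12 N near the catch. The sear catches at about 1.83: swing to 1.95 to 2.0, let it back; it stays near 1.8.
- bail_bar (a point): Middle of the bail's cross bar, the part to pull: round steel bar 14 mm thick, 106 mm long along y, 190 mm from the hinge axis. 68 mm above the bench at rest, about 290 mm when cocked. Its middle is free on both sides (the cross piece with the pad lies 75 mm nearer the hinge) and it can turn between fingers pinching it from above. Turns with the bail.
- bail: The bail itself: two steel side arms, cross bar, cross piece and a rubber pressure pad 30 x 70 mm that presses on the carton's top. Origin on the hinge axis midway between the arms, turning with the bail.
- trigger (a joint): Angle of the trigger in rad, 0 = up (sear engaged), 0.22 = fully pressed; it springs back. A cocked bail is let go at about 0.06 to 0.15 (paddle 7 to 16 mm down); pressing takes 4 to 7 N.
- paddle (a point): Centre of the top face of the trigger paddle: a dark square plate 36 x 36 x 5 mm beside the nest on its right (jig x 65, y -120 mm), 60 mm above the bench, clear of the bail's swing. Pressed straight down from above, some 20 mm (its stop is at 24 mm); its lever is hinged 110 mm behind it (jig +x).
- carton_mid (a point): Centre of the closed white carton, 54 mm (its x) by 120 mm (y) by 50 mm (z), 0.15 kg, rigid. At the start it lies on the rack's slope: its z leans 28 degrees from vertical towards the rack's front (to the robot), its x points up the slope, its y is level. Grip it across its 54 mm, the tool leaning as the carton does.
- rack: Sheet-steel rack with a slope of 28 degrees rising away from the robot (its +x), fixed to the bench, 160 mm wide (y). Origin on the bench; 130 mm ahead of it (+x) the slope's surface is 75 mm high, under the carton. The carton rests on two lips, 18 mm high and 24 mm wide, at its lower long side, 48 mm left and right of the middle; between them the edge is open for a finger.
- glue: Bystander: grey bottle, 44 mm across, 110 mm high, near the middle between jig and rack; origin at its foot.
- tape: Bystander: clear tape roll, 90 mm across, 48 mm high, lying flat on the far left; origin at its foot.
- labels: Bystander: stack of paper labels 40 x 50 x 22 mm to the left of the jig's hinge; origin at its underside.
- marker: Bystander: flat grey and black marker pen, 130 mm long, 14 mm thick, lying to the right of the rack; origin near its middle, underside.
- bigcarton: Bystander: larger white carton 100 x 150 x 70 mm at the back; origin at its underside.
Not all that is in view belongs to the job. What is shaped like the part that bears carton_mid but red is not meant.

How it is judged:
By the outcome, as a careful person would: the job done as asked, in the order asked, and still so for the second after the job is handed in, with the robot touching nothing.
It also fails if it takes over 67 s, if anything falls off the work surface, if the arm or the gripper's body presses on something with over 40 N, if the wrist force passes 120 N, or if a joint passes its speed limit or range.

## Robot

A 6-joint arm with a two-finger parallel gripper is mounted at the origin on the work surface. World frame = base frame: x ahead of the robot, y to its left, z up, the work surface at z = 0. Lengths are in m, angles in rad, forces in N, time in s.
With the tool pointing down it reaches from about 0.375 to 0.975 m from the base axis. Payload 3.8 kg.
Tool frame: the origin (TCP) lies on the centre line of the jaws, within the pads' length; the fingertips stand 25 mm ahead of it and the grasp point (between the pads) lies 6 mm ahead of it; z points along the fingers, y is the direction in which the jaws open and shut (so a half turn about z gives the same grasp; the last joint's range is limited). The gripper opens to 85 mm and grips with 20 to 120 N. Pads are 22 mm wide; open, the fingers measure 114 mm over their backs; the gripper's body (76 mm by 85 mm) begins 54 mm behind the grasp point. The pads swing forward as they close: fully open they stand 13 mm farther back than shut.
Start: joints at [1.195, 0.264, 1.604, -0, 1.274, -0.037], TCP at [0.224, 0.637, 0.256] pointing down, gripper open.
Joint ranges: [-2.63, 2.63], [-0.94, 2.18], [0.31, 2.57], [-1.31, 4.45], [0, 2.66], [-2.55, 2.55]. Speed limits (rad/s): [2.57, 2.57, 3.14, 3.14, 3.14, 3.14].

## Interface

Orientations are given as a rotation vector (axis times angle).
In Python, from workcell import bot gives the robot as it stands.
- The arm moves only by the tool servo_tool, never from a script. Its argument "moves" is a list of rows, each a list of 3 entries, a list of its own where there are three numbers: the closure in counts, from 0 (fully open) to 255 (shut), then the shift along the tool's x, y, z in m, then the turn about the tool's z in rad. A call has exactly 8 rows; each row shifts and turns the pose as measured when the row begins, along the tool's axes as they then stand; what a row does not reach is not made up. A row lasts 1/12 s, in which the tool goes at most 41.7 mm and 7.16 degrees, less where a joint would pass 70% of its speed; a pose out of reach is approached as far as the arm can. A call is refused whole if a number of a shift passes 0.0417 or a number of a turn 0.125, either way. A call with a gripper value outside its range is refused whole. The fingers move at their own pace and stop on an object; "newtons" is the grip in N (left out, the last holds). Time passes only in rows, so rows that do not move let the fingers close, or fill a call up. It gives the time, the measured TCP pose, the force and the opening at its end, in the units of the state.
- bot.read_state(): the state, without advancing time (a new reading comes with each control period).
- bot.read_camera(name): name is "scene" or "top" or "wrist"; returns a dict with "pixels" (400x640x3 uint8, red, green, blue), "depth" (400x640 float32, m along the optical axis (not along the pixel's ray), 0 where there is no reading), "intrinsics" (3x3 intrinsics, pixels), "R" (3x3) and "t" (3): a world point X has camera coordinates R X + t. Camera axes: x right, y down, z forward; pixel columns grow to the right and rows downward; lengths in m; the calibration is good to about 2 mm. A picture is of the moment at which its call begins.
- bot.finish_job(): hands the job in, once; it reports no verdict.
The state is a dict: "time": time; "q": joint angles; "joint_vel": joint speeds; "joint_torque": joint torques, N m; "tool_pos": TCP position; "tcp_rot": TCP orientation; "wrist_force": force on the tool from outside, world axes, zero at the start; "torque": the same for the moment, N m; "width": opening from 0.0 (shut) to 1.0 (fully open).
Only numpy, scipy, OpenCV 4.12 (cv2) and the standard library are available. Lean on these libraries where they do the work, as an engineer would, in place of code of your own. Each camera call takes 0.05 s, during which the arm holds its last target.

## Working session

There is one attempt and no reset: what is moved stays moved. The work goes in short steps, Python scripts to look and compute and a tool call to move; the robot and the scene stay as the last step left them, time stands still between calls to the robot, and variables do not carry over. Pictures are saved under pics/ and viewed, and the job is handed in when it is done.

Besides the shell and the picture viewer there is one more tool, called after "Request:" by a JSON object that holds its "method" and its "body". servo_tool: Moves the arm, as the interface text tells. Its arguments: {"type":"object","properties":{"moves":{"type":"array","items":{"type":"array"}},"newtons":{"type":"number"}},"required":["moves"]}

```bash
ls; mkdir -p pics; python3 - <<'E'
from workcell import bot
import cv2,numpy as np
s=bot.read_state();print({k:np.round(v,3) for k,v in s.items()})
for n in ["scene","top","wrist"]:
    c=bot.read_camera(n);cv2.imwrite(f"pics/{n}0.png",c["pixels"][:,:,::-1]);np.savez(f"/tmp/{n}0.npz",**c);print(n,np.round(c["intrinsics"],1).tolist(),np.round(c["R"],3).tolist(),np.round(c["t"],3))
E
```

```text
pics
{'time': np.float64(0.0), 'q': array([ 1.195,  0.265,  1.605, -0.   ,  1.274, -0.037]), 'joint_vel': array([ 0.   , -0.001, -0.   ,  0.001,  0.001, -0.002]), 'joint_torque': array([-1.0000e-03, -5.1511e+01, -3.6731e+01, -0.0000e+00,  1.3000e-02,
       -0.0000e+00]), 'tool_pos': array([0.224, 0.636, 0.255]), 'tcp_rot': array([-5.300e-01, -3.096e+00,  3.000e-03]), 'wrist_force': array([-0.433,  0.23 ,  0.428]), 'torque': array([-0.004,  0.027,  0.021]), 'width': np.float64(0.998)}
scene [[424.8, 0.0, 318.5], [0.0, 424.8, 197.8], [0.0, 0.0, 1.0]] [[0.3, 0.954, 0.014], [0.57, -0.167, -0.805], [-0.765, 0.249, -0.593]] [-0.199 -0.273  1.581]
top [[366.9, 0.0, 321.0], [0.0, 366.9, 205.5], [0.0, 0.0, 1.0]] [[0.008, -1.0, -0.026], [-0.981, -0.003, -0.196], [0.196, 0.027, -0.98]] [0.02  0.636 0.946]
wrist [[359.0, 0.0, 318.2], [0.0, 359.0, 198.6], [0.0, 0.0, 1.0]] [[0.332, 0.943, -0.002], [0.901, -0.317, 0.296], [0.279, -0.1, -0.955]] [-0.674 -0.039  0.379]
```

View pics/scene0.png

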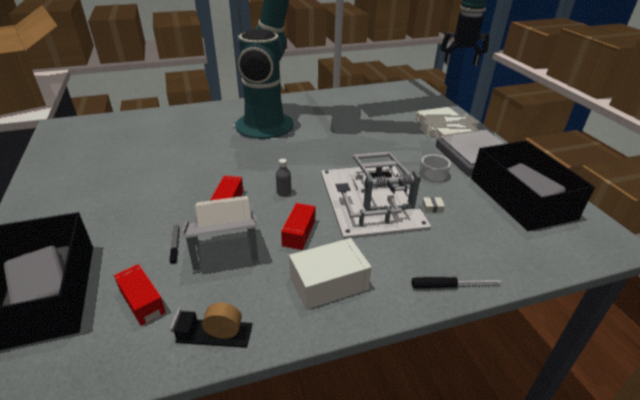

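View pics/top0.png

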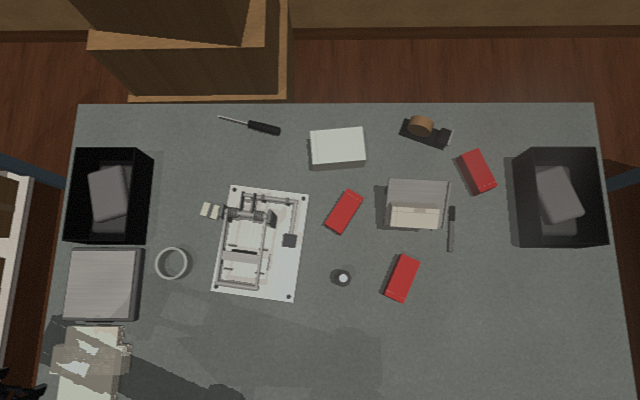

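View pics/wrist0.png

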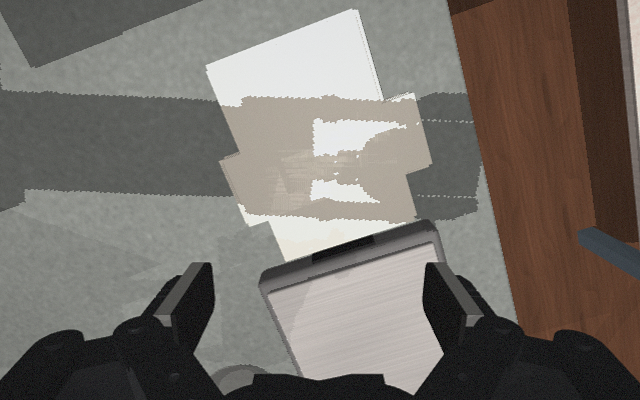

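```bash
cat > h.py <<'E'
import numpy as np,cv2
def load(n): return dict(np.load(f"/tmp/{n}.npz"))
def proj(c,X):
    P=np.atleast_2d(X)@c["R"].T+c["t"];p=P@c["intrinsics"].T;return p[:,:2]/p[:,2:]
def ray(c,uv):
    d=np.linalg.inv(c["intrinsics"])@np.array([uv[0],uv[1],1.]);return -c["R"].T@c["t"],c["R"].T@d
def onz(c,uv,z):
    o,d=ray(c,uv);return o+d*(z-o[2])/d[2]
def cloud(c):
    h,w=c["depth"].shape;v,u=np.mgrid[:h,:w];D=c["depth"]
    P=np.stack([u,v,np.ones_like(u)],-1)@np.linalg.inv(c["intrinsics"]).T*D[...,None]
    return (P-c["t"])@c["R"]
def crop(c,x0,y0,x1,y1,s,name):
    im=cv2.resize(c["pixels"][y0:y1,x0:x1,::-1],None,fx=s,fy=s,interpolation=cv2.INTER_CUBIC);cv2.imwrite(name,im)
E
python3 - <<'E'
from h import *
t=load("top0");s=load("scene0")
crop(t,190,165,330,315,4,"pics/topjig.png")
crop(t,365,160,475,250,6,"pics/toprack.png")
crop(s,310,140,450,250,5,"pics/scjig.png")
crop(s,160,165,270,280,5,"pics/scrack.png")
for uv in [(233,185),(309,194),(295,301),(211,291)]: print(onz(t,uv,0.012))
E
```

```text
[0.70640933 0.28479607 0.012     ]
[0.67971741 0.06039678 0.012     ]
[0.37726855 0.09453925 0.012     ]
[0.40195116 0.32951745 0.012     ]
```

View pics/topjig.png

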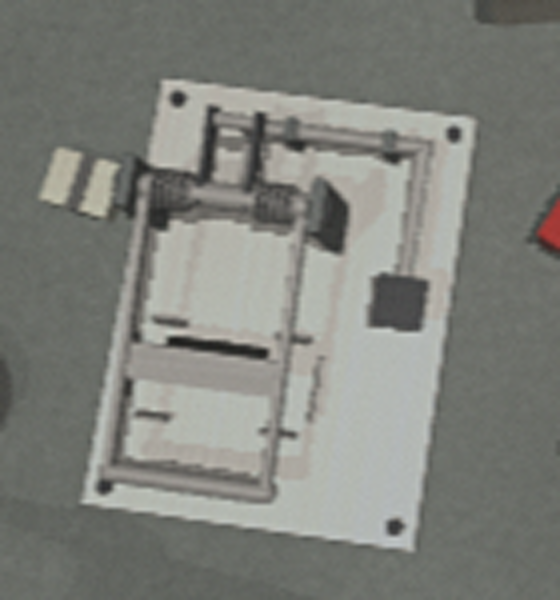

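View pics/toprack.png

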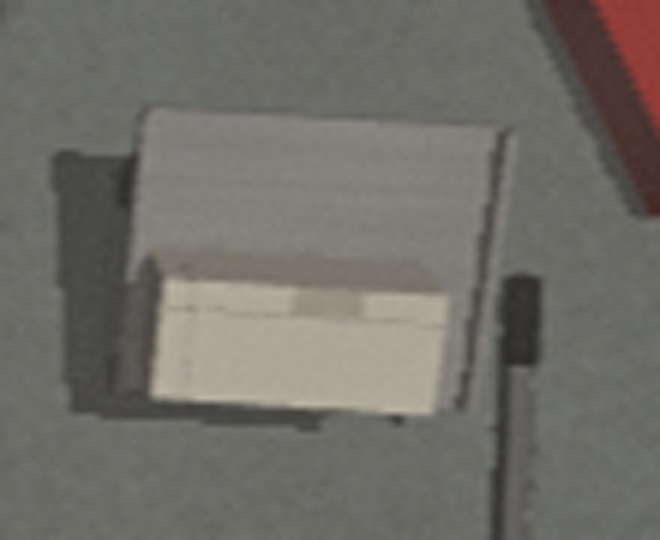

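View pics/scjig.png

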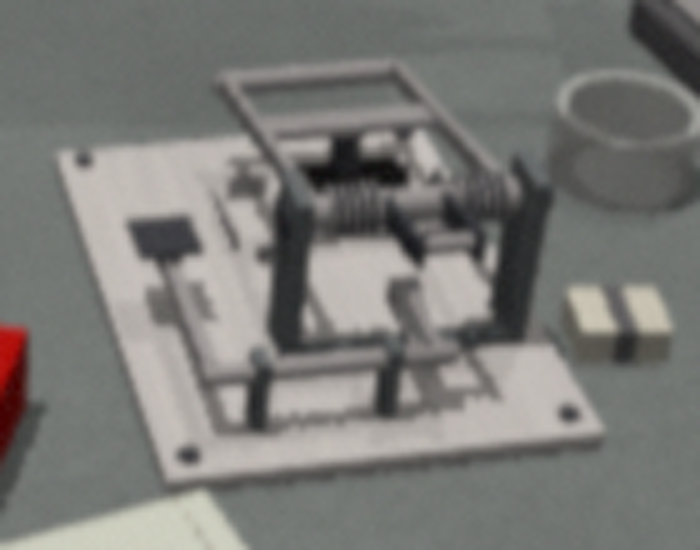

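View pics/scrack.png

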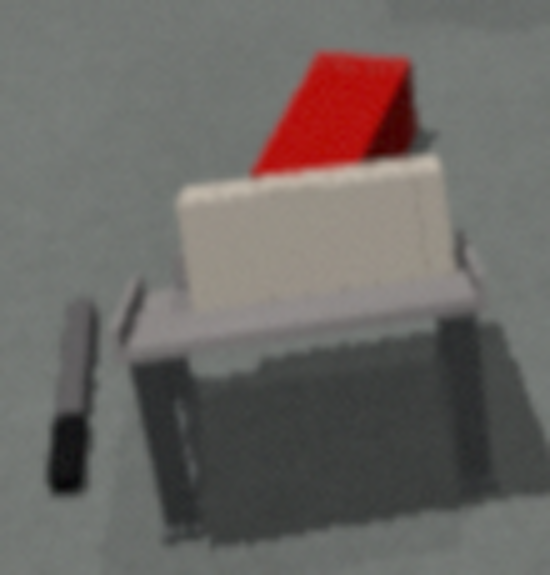

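```bash
python3 - <<'E'
from h import *
from scipy.optimize import least_squares
t=load("top0");s=load("scene0")
f=lambda p,sc,o:(np.array(p)+.5)/sc-.5+np.array(o)
loc=np.array([[.21,.085],[.21,-.15],[-.1,-.15],[-.1,.085]])
pt=[f(p,4,(190,165)) for p in [(162,80),(476,118),(414,550),(82,503)]]
ps=[f(p,5,(310,140)) for p in [(603,433),(168,478),(60,152)]]
A=np.array([onz(t,p,.012)[:2] for p in pt]);B=np.array([onz(s,p,.012)[:2] for p in ps])
def fit(M,L):
    g=lambda q:((L@np.array([[np.cos(q[2]),np.sin(q[2])],[-np.sin(q[2]),np.cos(q[2])]])+q[:2])-M).ravel()
    r=least_squares(g,[.5,.2,0]);return r.x,r.fun.round(4)
print(fit(A,loc));print(fit(B,loc[:3]));print(fit(np.vstack([A,B]),np.vstack([loc,loc[:3]])))
# carton top face
C=cloud(t);px=t["pixels"].astype(int)
sub=np.zeros(C.shape[:2],bool);sub[205:230,388:442]=1
m=sub&(px[...,0]>165)&(px[...,2]>130)
P=C[m];print(m.sum());
c=P.mean(0);n=np.linalg.svd(P-c)[2][2];n*=np.sign(n[2])
d=np.abs((P-c)@n);P=P[d<.006];c=P.mean(0);n=np.linalg.svd(P-c)[2][2];n*=np.sign(n[2]);print(c,n,np.degrees(np.arccos(n[2])),len(P))
print(P.min(0),P.max(0))
E
```

```text
(array([ 0.49065114,  0.23574223, -0.12476371]), array([ 0.0021,  0.0006,  0.001 , -0.0007, -0.0015, -0.0003, -0.0016,
        0.0004]))
(array([ 0.49205996,  0.2350797 , -0.13521606]), array([ 0.0013,  0.0022,  0.0008, -0.0017, -0.0021, -0.0004]))
(array([ 0.49113341,  0.23533614, -0.12917489]), array([ 0.0028, -0.0008,  0.0007, -0.002 , -0.0016, -0.0002, -0.0007,
        0.0004, -0.    ,  0.0038,  0.001 , -0.0003, -0.0022, -0.0009]))
793
[ 0.59209197 -0.21706852  0.11806059] [-0.46874774  0.02779074  0.8828948 ] 28.00644239479856 793
[ 0.56829574 -0.27606933  0.102963  ] [ 0.61889276 -0.15819852  0.13605386]
```

```bash
python3 - <<'E'
from h import *
t=load("top0");s=load("scene0")
f=lambda p,sc,o:(np.array(p)+.5)/sc-.5+np.array(o)
n=np.array([-0.46874774,0.02779074,0.8828948]);c=np.array([0.59209,-.21707,.11806])
def onp(cam,uv):
    o,d=ray(cam,uv);return o+d*((c-o)@n/(d@n))
Q=[onp(t,f(p,6,(365,160))) for p in [(162,277),(449,292),(437,414),(149,402)]]
S=[onp(s,f(p,5,(160,165))) for p in [(178,192),(440,155)]]
print(np.round(Q,4));print(np.round(S,4))
Q=np.array(Q);print(Q.mean(0),[np.linalg.norm(Q[i]-Q[i-1]) for i in range(4)])
e=Q[0]-Q[1]+Q[3]-Q[2];print("yaw y",np.arctan2(-e[0],e[1]))
# colour mask minarearect in-plane
px=t["pixels"].astype(int);m=np.zeros(px.shape[:2],np.uint8);m[200:232,386:444]=1
m&=((px[...,0]>160)).astype(np.uint8)
v,u=np.nonzero(m);P=np.array([onp(t,p) for p in zip(u,v)])
ex=np.array([.8829*.998,-.8829*.059,.469]);ey=np.cross(n,ex)
r=cv2.minAreaRect(np.stack([(P-c)@ex,(P-c)@ey],1).astype(np.float32)*1000);print(r)
mid=c+ex*r[0][0]/1000+ey*r[0][1]/1000;print("top centre",mid,"carton centre",mid-.025*n)
import sys
# bail bar from top: depth around bar
C=cloud(t)
for p in [(110,471),(190,485),(265,492),(400,300),(240,478)]:
    q=f(p,4,(190,165));i,j=np.round(q[::-1]).astype(int);print(p,np.round(onz(t,q,.068),4),np.round(C[i,j],4))
E
```

```text
[[ 0.6216 -0.1579  0.1319]
 [ 0.6154 -0.2781  0.1324]
 [ 0.5671 -0.2778  0.1067]
 [ 0.5719 -0.1551  0.1054]]
[[ 0.5773 -0.28    0.1122]
 [ 0.5767 -0.156   0.108 ]]
[ 0.59398711 -0.2172467   0.11907278] [np.float64(0.05642185798790149), np.float64(0.12040043221467985), np.float64(0.05476502733788367), np.float64(0.12274977225848599)]
yaw y -0.04521653473406458
((2.090106964111328, -0.30944061279296875), (117.30982208251953, 52.5396614074707), 89.89157104492188)
top centre [ 0.5939134  -0.21748763  0.11904028] carton centre [ 0.60563209 -0.2181824   0.09696791]
(110, 471) [0.4262 0.2967 0.068 ] [0.4273 0.2942 0.0775]
(190, 485) [0.4177 0.243  0.068 ] [0.4175 0.242  0.0734]
(265, 492) [0.4136 0.1931 0.068 ] [0.4128 0.1914 0.0749]
(400, 300) [0.5405 0.1073 0.068 ] [0.5404 0.1073 0.0592]
(240, 478) [0.4225 0.2101 0.068 ] [0.4219 0.222  0.0086]
```

```bash
cat >> h.py <<'E'
from scipy.spatial.transform import Rotation as Ro
def plan(target,yaw=None,n=8,vmax=.04,wp=None):
    """rows from the current pose towards target TCP (world) with jaw direction angle yaw (deg, mod 180)"""
    from workcell import bot
    s=bot.read_state();p=np.array(s["tool_pos"]);R=Ro.from_rotvec(s["tcp_rot"])
    for i in range(n):
        M=R.as_matrix();d=np.array(target)-p
        left=n-i
        k=min(1,vmax/max(np.abs(M.T@d).max(),1e-9));d=d*k
        w=0
        if yaw is not None:
            a=np.degrees(np.arctan2(M[1,1],M[0,1]));e=(yaw-a+90)%180-90
            w=np.clip(np.radians(-e),-.12,.12)
        l=M.T@d
        print(np.round(l,4).tolist(),round(float(w),3))
        p=p+d;R=R*Ro.from_rotvec([0,0,w])
    print("end",p.round(4))
def st():
    from workcell import bot
    s=bot.read_state();M=Ro.from_rotvec(s["tcp_rot"]).as_matrix()
    print("t",round(float(s["time"]),2),"p",np.round(s["tool_pos"],4),"toolz",M[:,2].round(3),"yaw",round(np.degrees(np.arctan2(M[1,1],M[0,1])),2),"F",np.round(s["wrist_force"],1),"T",np.round(s["torque"],2),"w",round(float(s["width"]),3),"q",np.round(s["q"],3))
E
python3 -c "
from h import *
plan([.4196,.2444,.15],-7.4)"
```

```text
[-0.04, -0.0387, 0.0134] 0.12
[-0.04, -0.0303, 0.0121] 0.12
[-0.04, -0.0234, 0.0112] 0.12
[-0.04, -0.0173, 0.0105] 0.12
[-0.04, -0.0119, 0.0101] 0.12
[-0.04, -0.0068, 0.0098] 0.12
[-0.04, -0.002, 0.0097] 0.12
[-0.04, 0.0028, 0.0097] 0.12
end [0.3841 0.3155 0.1691]
```

Request:
{"method": "servo_tool", "body": {"moves": [[0,[-0.03,-0.028,0.005],0.12],[0,[-0.033,-0.025,0.005],0.12],[0,[-0.036,-0.02,0.005],0.12],[0,[-0.038,-0.016,0.005],0.12],[0,[-0.038,-0.011,0.01],0.12],[0,[-0.038,-0.006,0.01],0.12],[0,[-0.038,-0.002,0.01],0.12],[0,[-0.038,0.002,0.01],0.12]], "newtons": 60}}

```text
time: 0.82
tool_pos: [0.365, 0.3477, 0.1916]
tcp_rot: [-1.934, -2.473, -0.005]
wrist_force: [0.6, 0.1, -0.1]
width: 1.0
```

```bash
python3 -c "
from h import *
st();plan([.4196,.2444,.15],-7.4)"
```

```text
t 0.82 p [0.365  0.3477 0.1916] toolz [ 0.     0.004 -1.   ] yaw 13.93 F [ 0.6  0.1 -0.1] T [ 0.04 -0.02  0.03] w 1.0 q [ 0.71  -0.011  2.036  0.003  1.114  0.466]
[-0.04, 0.0099, 0.0145] 0.12
[-0.04, 0.0152, 0.0151] 0.12
[-0.0292, 0.0153, 0.0116] 0.12
[0.0, 0.0, 0.0] 0.012
[0.0, 0.0, 0.0] 0.0
[0.0, 0.0, 0.0] 0.0
[0.0, 0.0, 0.0] -0.0
[0.0, 0.0, 0.0] 0.0
end [0.4196 0.2444 0.15  ]
```

Request:
{"method": "servo_tool", "body": {"moves": [[0,[-0.038,0.01,0.012],0.12],[0,[-0.038,0.015,0.012],0.12],[0,[-0.032,0.015,0.01],0.12],[0,[-0.006,0.002,0.005],0.02],[0,[0,0,0.015],0],[0,[0,0,0.02],0],[0,[0,0,0.01],0],[0,[0,0,0],0]]}}

```text
time: 1.48
tool_pos: [0.4192, 0.2287, 0.1028]
tcp_rot: [-2.398, -2.027, 0.0]
wrist_force: [-0.9, 0.2, -0.2]
width: 0.996
```

```bash
python3 -c "
from h import *
from workcell import bot
c=bot.read_camera('wrist');cv2.imwrite('pics/w1.png',c['pixels'][:,:,::-1]);np.savez('/tmp/w1.npz',**c)
st();plan([.4190,.2440,.070],-7.4)"
```

```text
t 1.53 p [0.4193 0.2289 0.1035] toolz [-0.001  0.001 -1.   ] yaw -9.58 F [ 0.4  0.4 -1.1] T [ 0.03  0.02 -0.  ] w 0.999 q [4.470e-01 4.300e-02 2.163e+00 2.000e-03 9.350e-01 6.130e-01]
[0.0148, -0.0028, 0.0335] -0.038
[0.0, 0.0, 0.0] -0.0
[0.0, 0.0, 0.0] -0.0
[0.0, 0.0, 0.0] -0.0
[0.0, 0.0, 0.0] -0.0
[0.0, 0.0, 0.0] -0.0
[0.0, 0.0, 0.0] -0.0
[0.0, 0.0, 0.0] -0.0
end [0.419 0.244 0.07 ]
```

View pics/w1.png

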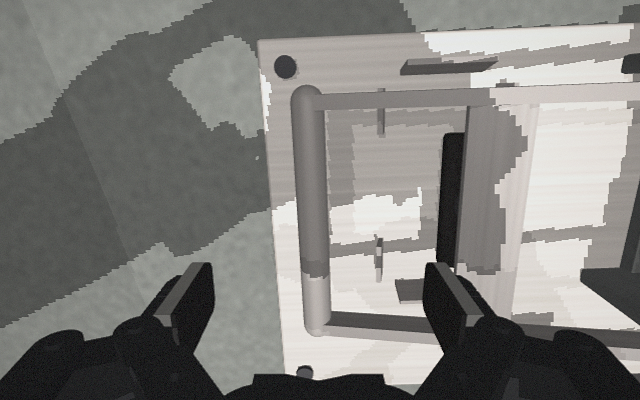

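```bash
python3 -c "
from h import *
c=load('w1')
a=onz(c,(307.5,110),.068);b=onz(c,(316,310),.068);print(a,b,(onz(c,(305,88),.07)+onz(c,(317,332),.07))/2,np.degrees(np.arctan2(*(a-b)[1::-1]))) "
```

```text
[0.42624197 0.29496525 0.068     ] [0.41360037 0.20013112 0.068     ] [0.41952196 0.24631263 0.07      ] 82.40710433758773
```

Request:
{"method": "servo_tool", "body": {"moves": [[0,[0.012,-0.002,0.008],-0.03],[0,[0.004,0,0.014],0],[0,[0,0,0.01],0],[140,[0,0,0.003],0],[255,[0,0,0],0],[255,[0,0,0],0],[255,[0,0,0],0],[255,[0,0,0],0]]}}

```text
time: 2.2
tool_pos: [0.4224, 0.2526, 0.0712]
tcp_rot: [-2.356, -2.078, -0.014]
wrist_force: [-0.3, -0.0, -0.9]
width: 0.299
```

```bash
python3 -c "
from h import *
st()"
```

```text
t 2.2 p [0.4224 0.2526 0.0712] toolz [ 0.006  0.006 -1.   ] yaw -7.18 F [-0.3 -0.  -0.9] T [ 0.02  0.02 -0.02] w 0.299 q [0.487 0.112 2.161 0.003 0.86  0.61 ]
```

```bash
cat >> h.py <<'E'
def jig(p): # world -> jig
    a=-.130;d=np.array(p)[:2]-[.491,.2353];return np.array([d[0]*np.cos(a)+d[1]*np.sin(a),-d[0]*np.sin(a)+d[1]*np.cos(a),p[2]])
def unjig(p):
    a=-.130;return np.array([.491+p[0]*np.cos(a)-p[1]*np.sin(a),.2353+p[0]*np.sin(a)+p[1]*np.cos(a),p[2]])
def arc(step=.12,n=8,dz=.003):
    from workcell import bot
    s=bot.read_state();j=jig(s["tool_pos"]);x=j[0]-.115;z=j[2]-dz-.1
    f=np.arctan2(z,-x);print("phi",f,"theta",f+.17,"r",np.hypot(x,z),"jy",j[1])
    for i in range(n):
        g=f+step;print([0,round(.19*(np.cos(f)-np.cos(g)),4),round(-.19*(np.sin(g)-np.sin(f)),4)]);f=g
E
python3 -c "
from h import *
arc()"
```

```text
phi -0.16996553151654764 theta 3.446848345237119e-05 r 0.18802171317365052 jy 0.008279723558658483
[0, np.float64(-0.0025), np.float64(-0.0226)]
[0, np.float64(0.0002), np.float64(-0.0228)]
[0, np.float64(0.003), np.float64(-0.0226)]
[0, np.float64(0.0056), np.float64(-0.0221)]
[0, np.float64(0.0082), np.float64(-0.0212)]
[0, np.float64(0.0107), np.float64(-0.0201)]
[0, np.float64(0.0131), np.float64(-0.0187)]
[0, np.float64(0.0152), np.float64(-0.017)]
```

Request:
{"method": "servo_tool", "body": {"moves": [[255,[0,0,0],0],[255,[0,0,0],0],[255,[0,0,0],0],[255,[0,-0.001,-0.008],0],[255,[0,-0.002,-0.015],0],[255,[0,0,-0.02],0],[255,[0,0.002,-0.023],0],[255,[0,0.004,-0.023],0]]}}

```text
time: 2.87
tool_pos: [0.4245, 0.2522, 0.1592]
tcp_rot: [-2.357, -2.072, -0.019]
wrist_force: [11.4, 2.8, -12.0]
width: 0.142
```

```bash
python3 -c "
from h import *
st();arc()"
```

```text
t 2.87 p [0.4245 0.2522 0.1592] toolz [ 0.007  0.01  -1.   ] yaw -7.38 F [ 11.4   2.8 -12. ] T [ 0.29 -1.68 -0.05] w 0.142 q [ 0.482 -0.003  2.092  0.007  1.041  0.607]
phi 0.29768945419885356 theta 0.46768945419885355 r 0.19153900524384998 jy 0.008173794155973446
[0, np.float64(0.008), np.float64(-0.0213)]
[0, np.float64(0.0105), np.float64(-0.0202)]
[0, np.float64(0.0128), np.float64(-0.0188)]
[0, np.float64(0.015), np.float64(-0.0172)]
[0, np.float64(0.0169), np.float64(-0.0152)]
[0, np.float64(0.0186), np.float64(-0.0131)]
[0, np.float64(0.0201), np.float64(-0.0108)]
[0, np.float64(0.0212), np.float64(-0.0083)]
```

Request:
{"method": "servo_tool", "body": {"moves": [[255,[0,0.009,-0.021],0],[255,[0,0.011,-0.02],0],[255,[0,0.013,-0.019],0],[255,[0,0.016,-0.017],0],[255,[0,0.018,-0.015],0],[255,[0,0.02,-0.013],0],[255,[0,0.021,-0.011],0],[255,[0,0.022,-0.008],0]]}}

```text
time: 3.53
tool_pos: [0.5257, 0.2394, 0.2833]
tcp_rot: [-2.315, -2.035, 0.049]
wrist_force: [-20.1, 2.4, 18.4]
width: 0.139
```

```bash
python3 -c "
from h import *
st();arc(.1)"
```

```text
t 3.53 p [0.5257 0.2394 0.2833] toolz [-0.063  0.023 -0.998] yaw -7.33 F [-20.1   2.4  18.4] T [0.29 3.76 0.13] w 0.139 q [0.359 0.095 1.753 0.045 1.345 0.477]
phi 1.1481079716537408 theta 1.3181079716537407 r 0.19765697813577468 jy 0.008558983085052131
[0, np.float64(0.0177), np.float64(-0.0069)]
[0, np.float64(0.0183), np.float64(-0.0051)]
[0, np.float64(0.0187), np.float64(-0.0033)]
[0, np.float64(0.0189), np.float64(-0.0014)]
[0, np.float64(0.019), np.float64(0.0005)]
[0, np.float64(0.0188), np.float64(0.0024)]
[0, np.float64(0.0185), np.float64(0.0043)]
[0, np.float64(0.018), np.float64(0.0061)]
```

Request:
{"method": "servo_tool", "body": {"moves": [[255,[0,0.016,-0.008],0],[255,[0,0.017,-0.007],0],[255,[0,0.017,-0.005],0],[255,[0,0.017,-0.004],0],[255,[0,0.017,-0.002],0],[255,[0,0.017,0],0],[255,[0,0.017,0.002],0],[255,[0,0.015,0.003],0]]}}

```text
time: 4.2
tool_pos: [0.6275, 0.2266, 0.3027]
tcp_rot: [-2.262, -2.001, 0.134]
wrist_force: [-9.9, 0.5, 8.3]
width: 0.138
```

```bash
python3 -c "
from h import *
from workcell import bot
st();arc(.1)
c=bot.read_camera('scene');cv2.imwrite('pics/s2.png',cv2.resize(c['pixels'][60:260,280:480,::-1],None,fx=3,fy=3))"
```

```text
t 4.2 p [0.6275 0.2266 0.3027] toolz [-0.145  0.03  -0.989] yaw -6.94 F [-9.9  0.5  8.3] T [ 0.13  2.14 -0.06] w 0.138 q [0.276 0.305 1.473 0.068 1.495 0.388]
phi 1.6777320487684224 theta 1.8477320487684223 r 0.20086147998659656 jy 0.009026259885941247
[0, np.float64(0.0188), np.float64(0.003)]
[0, np.float64(0.0184), np.float64(0.0048)]
[0, np.float64(0.0178), np.float64(0.0066)]
[0, np.float64(0.017), np.float64(0.0084)]
[0, np.float64(0.0161), np.float64(0.01)]
[0, np.float64(0.015), np.float64(0.0116)]
[0, np.float64(0.0138), np.float64(0.013)]
[0, np.float64(0.0124), np.float64(0.0144)]
```

View pics/s2.png

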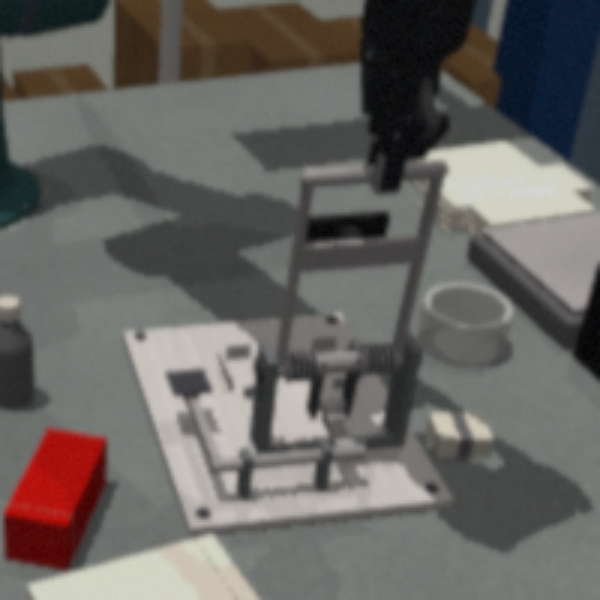

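Request:
{"method": "servo_tool", "body": {"moves": [[255,[0,0.008,0.003],0],[255,[0,0.008,0.003],0],[255,[0,0.008,0.003],0],[255,[0,0.006,0.003],0],[255,[0,0.002,0.001],0],[255,[0,0,0],0],[255,[0,0,0],0],[255,[0,0,0],0]]}}

```text
time: 4.92
tool_pos: [0.6377, 0.2253, 0.3019]
tcp_rot: [-2.23, -1.979, 0.178]
wrist_force: [-7.1, 0.5, -0.5]
width: 0.137
```

```bash
python3 -c "
from h import *
from workcell import bot
st();arc(.1)"
```

```text
t 4.92 p [0.6377 0.2253 0.3019] toolz [-0.191  0.036 -0.981] yaw -6.76 F [-7.1  0.5 -0.5] T [ 0.24  0.71 -0.11] w 0.137 q [0.262 0.351 1.42  0.084 1.547 0.372]
phi 1.7292713774189963 theta 1.8992713774189962 r 0.201401260703774 jy 0.009064461396123616
[0, np.float64(0.0186), np.float64(0.0039)]
[0, np.float64(0.0181), np.float64(0.0058)]
[0, np.float64(0.0174), np.float64(0.0075)]
[0, np.float64(0.0166), np.float64(0.0092)]
[0, np.float64(0.0156), np.float64(0.0109)]
[0, np.float64(0.0144), np.float64(0.0124)]
[0, np.float64(0.0131), np.float64(0.0137)]
[0, np.float64(0.0117), np.float64(0.015)]
```

Request:
{"method": "servo_tool", "body": {"moves": [[255,[0,0.012,0.003],0],[255,[0,0.012,0.003],0],[255,[0,0.01,0.003],0],[255,[0,0.008,0.002],0],[255,[0,0.006,0.002],0],[255,[0,0.005,0.001],0],[255,[0,0.005,0],0],[255,[0,0.004,0],0]]}}

```text
time: 5.58
tool_pos: [0.6672, 0.2216, 0.2953]
tcp_rot: [-2.187, -1.954, 0.242]
wrist_force: [-8.9, 0.7, 0.9]
width: 0.137
```

```bash
python3 -c "
from h import *
from workcell import bot
st();arc(.1,1)"
```

```text
t 5.58 p [0.6672 0.2216 0.2953] toolz [-0.252  0.039 -0.967] yaw -6.38 F [-8.9  0.7  0.9] T [ 0.14  1.41 -0.2 ] w 0.137 q [0.24  0.446 1.312 0.098 1.623 0.346]
phi 1.8803575771118732 theta 2.0503575771118734 r 0.2018985312960355 jy 0.009248061188228383
[0, np.float64(0.0178), np.float64(0.0067)]
```

Request:
{"method": "servo_tool", "body": {"moves": [[255,[0,-0.006,0.001],0],[255,[0,-0.008,0.001],0],[255,[0,-0.008,0.001],0],[255,[0,-0.008,0.001],0],[255,[0,-0.006,0.001],0],[255,[0,-0.004,0.001],0],[255,[0,0,0],0],[255,[0,0,0],0]]}}

```text
time: 6.25
tool_pos: [0.6231, 0.2271, 0.3054]
tcp_rot: [-2.189, -1.953, 0.237]
wrist_force: [2.7, 2.4, -2.5]
width: 0.134
```

```bash
python3 -c "
from h import *
from workcell import bot
st();arc(.1,1)"
```

```text
t 6.25 p [0.6231 0.2271 0.3054] toolz [-0.25   0.041 -0.967] yaw -6.41 F [ 2.7  2.4 -2.5] T [ 0.19 -0.51 -0.23] w 0.134 q [0.261 0.36  1.41  0.104 1.605 0.366]
phi 1.6546839563221694 theta 1.8246839563221693 r 0.2030945057037279 jy 0.008964342012277774
[0, np.float64(0.0188), np.float64(0.0025)]
```

Request:
{"method": "servo_tool", "body": {"moves": [[150,[0,0,0],0],[60,[0,0,0],0],[0,[0,0,0],0],[0,[0,0,-0.01],0],[0,[0,0,-0.025],0],[0,[0,0,-0.03],0],[0,[0,0,-0.03],0],[0,[0,0,0],0]]}}

```text
time: 6.92
tool_pos: [0.6456, 0.221, 0.4017]
tcp_rot: [-2.186, -1.95, 0.25]
wrist_force: [-0.5, -0.1, 0.9]
width: 1.003
```

```bash
python3 -c "
from h import *
from workcell import bot
st()
c=bot.read_camera('scene');cv2.imwrite('pics/s3.png',cv2.resize(c['pixels'][60:260,280:480,::-1],None,fx=3,fy=3))"
```

```text
t 6.92 p [0.6456 0.221  0.4017] toolz [-0.258  0.037 -0.965] yaw -6.45 F [-0.5 -0.1  0.9] T [-0.02 -0.11  0.01] w 1.003 q [0.246 0.384 1.208 0.102 1.794 0.37 ]
```

View pics/s3.png

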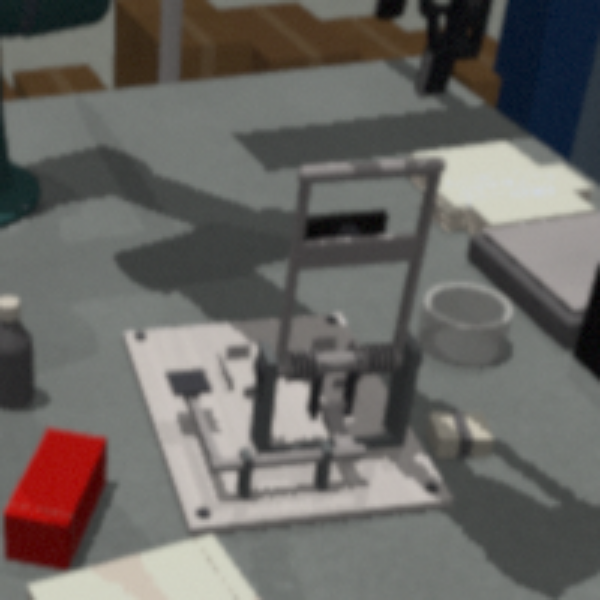

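```bash
python3 -c "
from h import *
plan([.95,-.056,.40],-3.4)"
```

```text
[-0.0298, 0.04, -0.0112] -0.053
[-0.0333, 0.04, -0.0116] 0.002
[-0.0332, 0.04, -0.0116] -0.0
[-0.0332, 0.04, -0.0116] 0.0
[-0.0332, 0.04, -0.0116] -0.0
[-0.0332, 0.04, -0.0116] 0.0
[-0.0332, 0.04, -0.0116] -0.0
[-0.0257, 0.031, -0.009] 0.0
end [ 0.95  -0.056  0.4  ]
```

Request:
{"method": "servo_tool", "body": {"moves": [[0,[-0.025,0.03,-0.009],0],[0,[-0.025,0.03,-0.009],0],[0,[-0.025,0.03,-0.009],0],[0,[-0.025,0.03,-0.009],0],[0,[-0.025,0.03,-0.009],0],[0,[-0.025,0.03,-0.009],0],[0,[-0.025,0.03,-0.009],0],[0,[-0.025,0.03,-0.009],0]]}}

```text
time: 7.63
tool_pos: [0.8676, 0.0002, 0.4062]
tcp_rot: [-2.167, -1.961, 0.256]
wrist_force: [1.9, -0.2, 0.6]
width: 0.999
```

```bash
python3 -c "
from h import *
st()
plan([1.05,-.062,.40],-3.4)"
```

```text
t 7.63 p [8.676e-01 2.000e-04 4.062e-01] toolz [-0.265  0.037 -0.963] yaw -5.64 F [ 1.9 -0.2  0.6] T [-0.02 -0.2   0.07] w 0.999 q [-0.038  0.926  0.361  0.031  2.125  0.074]
[-0.0095, 0.04, -0.0098] -0.039
[-0.0112, 0.04, -0.0099] 0.001
[-0.0111, 0.04, -0.0099] -0.0
[-0.0112, 0.04, -0.0099] 0.0
[-0.0059, 0.0211, -0.0052] -0.0
[0.0, 0.0, 0.0] 0.0
[0.0, 0.0, 0.0] -0.0
[0.0, 0.0, 0.0] 0.0
end [ 1.05  -0.062  0.4  ]
```

Request:
{"method": "servo_tool", "body": {"moves": [[0,[-0.01,0.04,-0.01],0],[0,[-0.01,0.04,-0.01],0],[0,[-0.01,0.04,-0.01],0],[0,[-0.01,0.04,-0.01],0],[0,[-0.005,0.04,-0.01],0],[0,[-0.005,0.04,-0.01],0],[0,[0,0.04,-0.01],0],[0,[0,0.04,-0.01],0]]}}

```text
time: 8.3
tool_pos: [0.9586, -0.0818, 0.287]
tcp_rot: [-2.262, -2.017, 0.115]
wrist_force: [0.3, 1.2, 0.2]
width: 1.0
```

```bash
python3 -c "
from h import *
st()"
```

```text
t 8.3 p [ 0.9586 -0.0818  0.287 ] toolz [-0.128  0.031 -0.991] yaw -6.51 F [0.3 1.2 0.2] T [ 0.02 -0.08  0.08] w 1.0 q [-0.116  1.065  0.314  0.016  1.895  0.003]
```

Request:
{"method": "servo_tool", "body": {"moves": [[0,[0,0.036,-0.02],0],[0,[0,0.036,-0.02],0],[0,[0,0.036,-0.02],0],[0,[0,0.036,-0.02],0],[0,[0,0.036,-0.02],0],[0,[0,0.036,-0.02],0],[0,[0,0.036,-0.02],0],[0,[0,0.036,-0.02],0]]}}

```text
time: 8.97
tool_pos: [1.0094, -0.0956, 0.3421]
tcp_rot: [2.302, 2.048, 0.124]
wrist_force: [-1.0, 0.4, 0.1]
width: 1.003
```

```bash
python3 -c "
from h import *
st()"
```

```text
t 8.97 p [ 1.0094 -0.0956  0.3421] toolz [ 0.098  0.011 -0.995] yaw -6.75 F [-1.   0.4  0.1] T [-0.03  0.03 -0.02] w 1.003 q [-0.126  1.009  0.311  0.023  1.724 -0.005]
```

Request:
{"method": "servo_tool", "body": {"moves": [[0,[0,0.038,-0.012],-0.02],[0,[0,0.038,-0.011],-0.02],[0,[0,0.038,-0.01],-0.02],[0,[0,0.038,-0.009],0],[0,[0,0.038,-0.008],0],[0,[0,0.038,-0.007],0],[0,[0,0.038,-0.006],0],[0,[0,0.038,-0.005],0]]}}

```text
time: 9.63
tool_pos: [1.0736, -0.0957, 0.4011]
tcp_rot: [2.08, 1.967, 0.362]
wrist_force: [0.2, -0.4, -0.4]
width: 1.002
```

```bash
python3 -c "
from h import *
st()"
```

```text
t 9.63 p [ 1.0736 -0.0957  0.4011] toolz [ 0.35  -0.014 -0.937] yaw -3.25 F [ 0.2 -0.4 -0.4] T [ 0.04  0.15 -0.  ] w 1.002 q [-0.12   0.968  0.311  0.028  1.505 -0.061]
```

Request:
{"method": "servo_tool", "body": {"moves": [[0,[0,0.038,-0.002],0],[0,[0,0.038,0],0],[0,[0,0.038,0],0],[0,[0,0.036,0],0],[0,[0,0,0],0],[0,[0,-0.02,0],0],[0,[0,-0.03,0],0],[0,[0,-0.03,0],0]]}}

```text
time: 10.3
tool_pos: [1.0433, -0.0893, 0.3875]
tcp_rot: [1.99, 1.883, 0.481]
wrist_force: [1.1, -0.6, 0.2]
width: 1.001
```

```bash
python3 -c "
from h import *
st();plan([.53,-.214,.30],-3.4)"
```

```text
t 10.3 p [ 1.0433 -0.0893  0.3875] toolz [ 0.478 -0.025 -0.878] yaw -3.16 F [ 1.1 -0.6  0.2] T [ 0.02  0.23 -0.01] w 1.001 q [-0.119  0.692  0.832  0.035  1.12  -0.071]
[-0.0126, -0.04, -0.0136] 0.004
[-0.0127, -0.04, -0.0136] -0.001
[-0.0127, -0.04, -0.0136] 0.0
[-0.0127, -0.04, -0.0136] -0.0
[-0.0127, -0.04, -0.0136] 0.0
[-0.0127, -0.04, -0.0136] -0.0
[-0.0127, -0.04, -0.0136] 0.0
[-0.0127, -0.04, -0.0136] -0.0
end [ 0.7049 -0.1715  0.3298]
```

Request:
{"method": "servo_tool", "body": {"moves": [[0,[-0.011,-0.037,-0.013],0],[0,[-0.011,-0.037,-0.013],0],[0,[-0.011,-0.037,-0.013],0],[0,[-0.011,-0.037,-0.013],0],[0,[-0.011,-0.037,-0.013],0],[0,[-0.011,-0.037,-0.013],0],[0,[-0.011,-0.037,-0.013],0],[0,[-0.011,-0.037,-0.013],0]]}}

```text
time: 10.97
tool_pos: [0.7196, -0.1558, 0.3384]
tcp_rot: [1.981, 1.887, 0.485]
wrist_force: [-0.4, -0.6, 0.4]
width: 0.997
```

```bash
python3 -c "
from h import *
st();plan([.545,-.215,.22],-3.4)"
```

```text
t 10.97 p [ 0.7196 -0.1558  0.3384] toolz [ 0.481 -0.024 -0.876] yaw -2.78 F [-0.4 -0.6  0.4] T [-0.02  0.21 -0.  ] w 0.997 q [-0.299  0.068  1.753  0.161  0.837 -0.329]
[-0.013, -0.04, 0.0041] 0.011
[-0.0135, -0.04, 0.0041] -0.002
[-0.0134, -0.04, 0.0041] 0.0
[-0.0135, -0.04, 0.0041] -0.0
[-0.0135, -0.04, 0.0041] 0.0
[-0.0023, -0.0068, 0.0007] -0.0
[0.0, 0.0, 0.0] 0.0
[0.0, 0.0, 0.0] -0.0
end [ 0.545 -0.215  0.22 ]
```

Request:
{"method": "servo_tool", "body": {"moves": [[0,[-0.012,-0.038,0.004],0.01],[0,[-0.012,-0.038,0.004],0],[0,[-0.012,-0.038,0.004],0],[0,[-0.012,-0.038,0.004],0],[0,[-0.012,-0.035,0.004],0],[0,[-0.005,-0.012,0.002],0],[0,[0,0,0],0],[0,[0,0,0],0]]}}

```text
time: 11.63
tool_pos: [0.5381, -0.2132, 0.2294]
tcp_rot: [1.978, 1.864, 0.494]
wrist_force: [-0.3, -1.2, 0.2]
width: 1.001
```

```bash
python3 -c "
from h import *
from workcell import bot
c=bot.read_camera('wrist');cv2.imwrite('pics/w4.png',c['pixels'][:,:,::-1]);np.savez('/tmp/w4.npz',**c)
st();plan([.553,-.215,.194],-3.4,2)"
```

```text
t 11.68 p [ 0.5387 -0.2131  0.2299] toolz [ 0.497 -0.032 -0.867] yaw -3.3 F [-0.4  0.2  0.2] T [0.03 0.23 0.  ] w 0.999 q [-0.55  -0.158  2.179  0.375  0.685 -0.731]
[-0.0009, -0.0054, 0.0383] 0.002
[0.0, 0.0, 0.0] -0.0
end [ 0.553 -0.215  0.194]
```

View pics/w4.png

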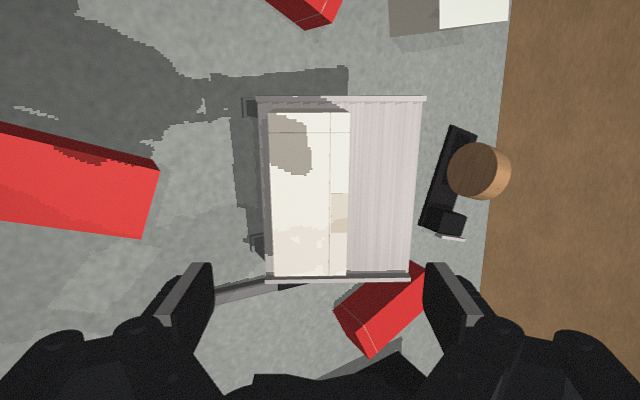

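```bash
python3 -c "
from h import *
c=load('w4')
n=np.array([-.4687,.0278,.8829]);p0=np.array([.5939,-.2175,.119])
def onp(uv):
    o,d=ray(c,uv);return o+d*((p0-o)@n/(d@n))
Q=np.array([onp(u) for u in [(267,112),(350,112),(348.5,276),(272,277)]]);print(Q.round(4),Q.mean(0),Q.mean(0)-.025*n)
e=Q[0]+Q[1]-Q[2]-Q[3];print(np.degrees(np.arctan2(-e[0],e[1])),[np.linalg.norm(Q[i]-Q[i-1]) for i in range(4)])
C=cloud(c);sub=C[120:270,275:345].reshape(-1,3);m=sub.mean(0);sub=sub[np.abs((sub-m)@n)<.005];m=sub.mean(0);print(m,np.linalg.svd(sub-m,full_matrices=False)[2][2])
"
```

```text
[[ 0.5739 -0.1555  0.1065]
 [ 0.6217 -0.1584  0.1319]
 [ 0.6165 -0.2793  0.1329]
 [ 0.5656 -0.2761  0.1058]] [ 0.59444178 -0.21732537  0.11928211] [ 0.60615928 -0.21802037  0.09720961]
-3.218393268481287 [np.float64(0.12083585199838678), np.float64(0.054208249654894514), np.float64(0.12093168662559432), np.float64(0.05768105162366444)]
[ 0.59466709 -0.21441683  0.11918246] [-0.47032697  0.02739471  0.88206693]
```

```bash
python3 -c "
from h import *
plan([.555,-.2152,.190],-3.4,2);plan([.6010,-.2177,.1063],-3.4,8,.02)"
```

```text
[-0.0009, -0.0053, 0.04] 0.002
[-0.0001, -0.0004, 0.0027] -0.0
end [ 0.555  -0.2152  0.19  ]
[-0.0001, -0.0011, 0.02] 0.002
[-0.0001, -0.0011, 0.02] -0.0
[-0.0001, -0.0011, 0.02] 0.0
[-0.0001, -0.0011, 0.02] -0.0
[-0.0001, -0.0011, 0.02] 0.0
[-0.0001, -0.0011, 0.02] -0.0
[-0.0001, -0.001, 0.0183] 0.0
[0.0, 0.0, 0.0] -0.0
end [ 0.601  -0.2177  0.1063]
```

Request:
{"method": "servo_tool", "body": {"moves": [[0,[0,-0.005,0.015],0],[0,[0,-0.002,0.025],0],[0,[0,-0.001,0.025],0],[0,[0,0,0.02],0],[0,[0,0,0.012],0],[0,[0,0,0.006],0],[0,[0,0,0],0],[0,[0,0,0],0]]}}

```text
time: 12.35
tool_pos: [0.6043, -0.2185, 0.1533]
tcp_rot: [1.945, 1.854, 0.506]
wrist_force: [0.5, 0.4, -0.2]
width: 1.005
```

```bash
python3 -c "
from h import *
from workcell import bot
c=bot.read_camera('wrist');cv2.imwrite('pics/w5.png',c['pixels'][:,:,::-1])
st();plan([.6010,-.2177,.1063],-3.4,8,.02)"
```

```text
t 12.4 p [ 0.6043 -0.2186  0.1537] toolz [ 0.522 -0.042 -0.852] yaw -2.44 F [0.5 0.3 0.3] T [-0.01  0.25 -0.  ] w 0.996 q [-0.492  0.048  2.153  0.477  0.475 -0.819]
[0.0008, -0.0143, 0.02] 0.017
[0.0005, -0.0134, 0.0186] -0.003
[0.0, 0.0, 0.0] 0.001
[0.0, 0.0, 0.0] -0.0
[0.0, 0.0, 0.0] 0.0
[0.0, 0.0, 0.0] -0.0
[0.0, 0.0, 0.0] 0.0
[0.0, 0.0, 0.0] -0.0
end [ 0.601  -0.2177  0.1063]
```

View pics/w5.png

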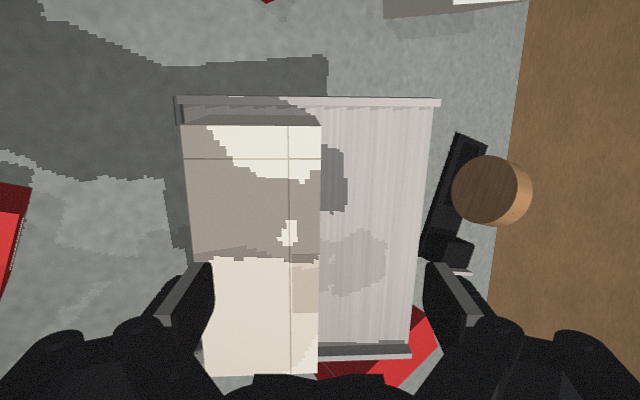

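Request:
{"method": "servo_tool", "body": {"moves": [[0,[0,-0.016,0.002],0.015],[0,[0,-0.012,0.008],0],[0,[0,-0.002,0.012],0],[0,[0,0,0.01],0],[0,[0,0,0.004],0],[0,[0,0,0],0],[0,[0,0,0],0],[0,[0,0,0],0]]}}

```text
time: 13.07
tool_pos: [0.6042, -0.2216, 0.1181]
tcp_rot: [1.944, 1.83, 0.518]
wrist_force: [0.9, -0.2, 0.2]
width: 1.002
```

```bash
python3 -c "
from h import *
from workcell import bot
c=bot.read_camera('wrist');cv2.imwrite('pics/w6.png',c['pixels'][:,:,::-1])
st();plan([.6010,-.2177,.1063],-3.4,3,.02)"
```

```text
t 13.12 p [ 0.6043 -0.2217  0.1183] toolz [ 0.536 -0.048 -0.843] yaw -3.16 F [ 0.  -0.3  0.2] T [0.01 0.2  0.02] w 1.004 q [-0.498  0.097  2.186  0.596  0.39  -0.939]
[0.004, -0.0095, 0.0082] 0.004
[0.0, 0.0, 0.0] -0.001
[0.0, 0.0, 0.0] 0.0
end [ 0.601  -0.2177  0.1063]
```

View pics/w6.png

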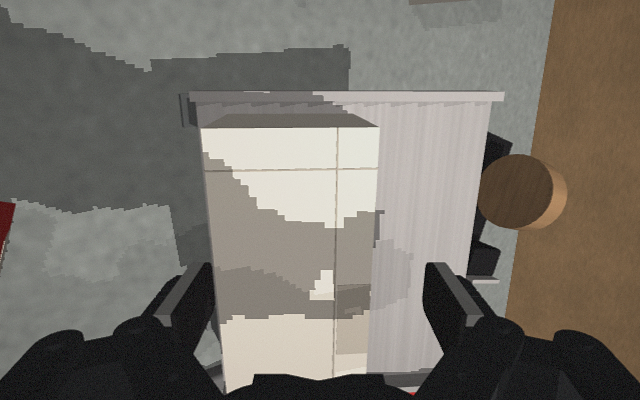

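Request:
{"method": "servo_tool", "body": {"moves": [[0,[0.003,-0.008,0.002],0],[0,[0.002,-0.003,0.005],0],[0,[0,0,0.004],0],[0,[0,0,0.002],0],[0,[0,0,0],0],[60,[0,0,0],0],[110,[0,0,0],0],[150,[0,0,0],0]]}}

```text
time: 13.78
tool_pos: [0.603, -0.2165, 0.1019]
tcp_rot: [1.941, 1.828, 0.519]
wrist_force: [-15.7, -0.6, 16.5]
width: 0.646
```

```bash
python3 -c "
from h import *
from workcell import bot
c=bot.read_camera('wrist');cv2.imwrite('pics/w7.png',c['pixels'][:,:,::-1])
c=bot.read_camera('scene');cv2.imwrite('pics/s7.png',cv2.resize(c['pixels'][100:300,130:330,::-1],None,fx=3,fy=3))
st();plan([.6010,-.2177,.1063],-3.4,3,.02)"
```

```text
t 13.88 p [ 0.6029 -0.2165  0.1021] toolz [ 0.539 -0.049 -0.841] yaw -3.11 F [-4.9  2.   7.2] T [0.27 0.61 0.01] w 0.644 q [-0.49   0.117  2.204  0.651  0.355 -0.992]
[-0.0013, 0.0007, -0.0045] 0.005
[0.0, 0.0, 0.0] -0.001
[0.0, 0.0, 0.0] 0.0
end [ 0.601  -0.2177  0.1063]
```

View pics/w7.png

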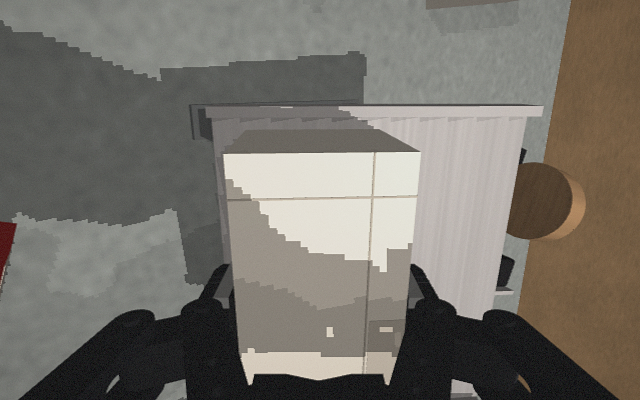

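View pics/s7.png

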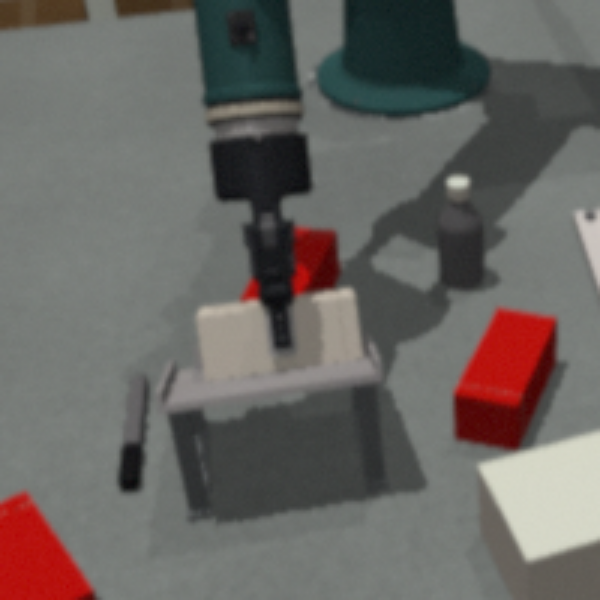

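Request:
{"method": "servo_tool", "body": {"moves": [[255,[0,0,0],0],[255,[0,0,0],0],[255,[0,0,0],0],[255,[0,0,-0.008],0],[255,[0,0,-0.015],0],[255,[0,0,-0.02],0],[255,[0,0,-0.025],0],[255,[0,0,-0.025],0]]}}

```text
time: 14.55
tool_pos: [0.55, -0.2108, 0.1783]
tcp_rot: [1.949, 1.833, 0.515]
wrist_force: [1.3, -0.8, -1.4]
width: 0.631
```

```bash
python3 -c "
from h import *
from workcell import bot
c=bot.read_camera('wrist');cv2.imwrite('pics/w8.png',c['pixels'][:,:,::-1])
c=bot.read_camera('scene');cv2.imwrite('pics/s8.png',cv2.resize(c['pixels'][100:300,130:330,::-1],None,fx=3,fy=3))
st()"
```

```text
t 14.65 p [ 0.5517 -0.2122  0.1825] toolz [ 0.537 -0.05  -0.842] yaw -3.15 F [ 0.9 -0.2 -0.9] T [-0.    0.31 -0.04] w 0.63 q [-0.537 -0.098  2.24   0.481  0.526 -0.836]
```

View pics/w8.png

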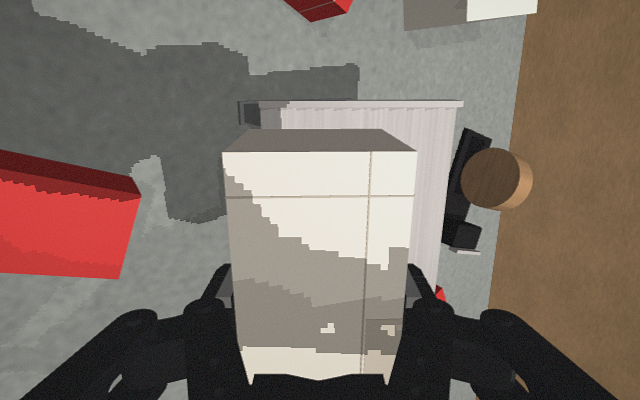

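View pics/s8.png

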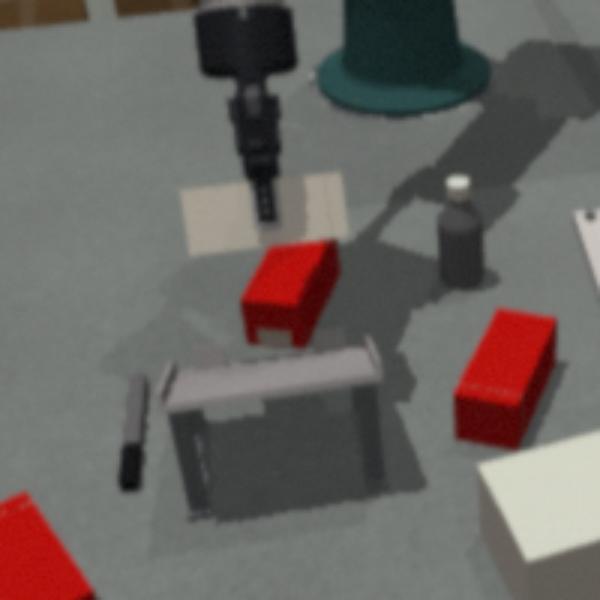

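```bash
python3 -c "
from h import *
t=load('top0')
C=cloud(t);px=t['pixels'].astype(int)
print('cap',C[274:282,340:347].reshape(-1,3)[::9].round(3).tolist())
for (a,b,c,d) in [(255,302,383,420),(188,236,323,365)]:
    m=(px[a:b,c:d,0]>120)&(px[a:b,c:d,1]<70);P=C[a:b,c:d][m];print('red',P.min(0),P.max(0))
plan([.45,-.042,.22],-3.4)
"
```

```text
cap [[0.45, -0.027, 0.106], [0.448, -0.032, 0.11], [0.445, -0.037, 0.112], [0.443, -0.042, 0.112], [0.438, -0.03, 0.108], [0.435, -0.034, 0.11], [0.433, -0.04, 0.084]]
red [ 0.38206717 -0.24062792  0.04247575] [ 0.50279024 -0.00381668  1.05202561]
red [ 0.43772827 -0.09024369 -0.00258244] [0.68595691 0.01272303 1.05202561]
[0.04, -0.018, -0.0233] 0.004
[0.04, -0.0182, -0.0233] -0.001
[0.04, -0.0182, -0.0233] 0.0
[0.04, -0.0182, -0.0233] -0.0
[0.0023, -0.001, -0.0013] 0.0
[0.0, 0.0, 0.0] -0.0
[0.0, 0.0, 0.0] 0.0
[0.0, 0.0, 0.0] -0.0
end [ 0.45  -0.042  0.22 ]
```

Request:
{"method": "servo_tool", "body": {"moves": [[255,[0.03,-0.01,-0.022],0],[255,[0.033,-0.016,-0.02],0],[255,[0.033,-0.018,-0.018],0],[255,[0.033,-0.02,-0.016],0],[255,[0.028,-0.025,-0.014],0],[255,[0.01,-0.03,-0.01],0],[255,[0,-0.03,-0.008],0],[255,[0,-0.02,-0.005],0]]}}

```text
time: 15.32
tool_pos: [0.3761, -0.0294, 0.2019]
tcp_rot: [1.966, 1.836, 0.498]
wrist_force: [1.3, -0.8, -0.7]
width: 0.629
```

```bash
python3 -c "
from h import *
st()
plan([.38,-.036,.24],-3.4)
"
```

```text
t 15.32 p [ 0.3761 -0.0294  0.2019] toolz [ 0.516 -0.049 -0.855] yaw -3.65 F [ 1.3 -0.8 -0.7] T [-0.01  0.3   0.  ] w 0.629 q [-0.184 -0.711  2.569  0.069  0.741 -0.153]
[-0.0068, 0.0234, -0.0303] -0.004
[0.0, 0.0, 0.0] 0.001
[0.0, 0.0, 0.0] -0.0
[0.0, 0.0, 0.0] 0.0
[0.0, 0.0, 0.0] -0.0
[0.0, 0.0, 0.0] 0.0
[0.0, 0.0, 0.0] -0.0
[0.0, 0.0, 0.0] 0.0
end [ 0.38  -0.036  0.24 ]
```

Request:
{"method": "servo_tool", "body": {"moves": [[255,[0,-0.036,0.005],0],[255,[0,-0.036,0.005],0],[255,[0,-0.036,0.007],0],[255,[0,-0.036,0.008],0],[255,[0,-0.036,0.01],0],[255,[0,-0.036,0.011],0],[255,[0,-0.036,0.012],0],[255,[0,-0.036,0.013],0]]}}

```text
time: 15.98
tool_pos: [0.2957, -0.0235, 0.1901]
tcp_rot: [2.092, 1.963, 0.325]
wrist_force: [0.3, 0.4, -1.4]
width: 0.627
```

```bash
python3 -c "
from h import *
st()
"
```

```text
t 15.98 p [ 0.2957 -0.0235  0.1901] toolz [ 0.332 -0.031 -0.943] yaw -3.54 F [ 0.3  0.4 -1.4] T [ 0.08  0.21 -0.06] w 0.627 q [-0.203 -0.799  2.571  0.042  1.032 -0.154]
```

Request:
{"method": "servo_tool", "body": {"moves": [[255,[0,-0.034,0.019],0],[255,[0,-0.034,0.019],0],[255,[0,-0.034,0.02],0],[255,[0,-0.034,0.021],0],[255,[0,-0.034,0.022],0],[255,[0,-0.034,0.022],0],[255,[0,-0.034,0.022],0],[255,[0,-0.034,0.022],0]]}}

```text
time: 16.65
tool_pos: [0.2401, -0.0258, 0.1642]
tcp_rot: [2.221, 2.086, 0.125]
wrist_force: [-0.0, -0.3, -1.2]
width: 0.629
```

```bash
python3 -c "
from h import *
st()
"
```

```text
t 16.65 p [ 0.2401 -0.0258  0.1642] toolz [ 0.122 -0.011 -0.992] yaw -3.59 F [-0.  -0.3 -1.2] T [0.06 0.08 0.02] w 0.629 q [-0.234 -0.745  2.57   0.019  1.196 -0.178]
```

Request:
{"method": "servo_tool", "body": {"moves": [[255,[0,-0.034,0.022],0],[255,[0,-0.034,0.022],0],[255,[0,-0.034,0.022],0],[255,[0,-0.034,0.022],0],[255,[0,0,-0.01],0],[255,[0,0.01,-0.02],0],[255,[0.01,0.01,-0.025],0],[255,[0.02,0.01,-0.025],0]]}}

```text
time: 17.32
tool_pos: [0.221, -0.0037, 0.2472]
tcp_rot: [2.298, 2.139, 0.012]
wrist_force: [0.5, 0.3, -1.4]
width: 0.632
```

```bash
python3 -c "
from h import *
st();plan([.491,.235,.22],-7.4)
"
```

```text
t 17.32 p [ 0.221  -0.0037  0.2472] toolz [ 0.007  0.004 -1.   ] yaw -4.1 F [ 0.5  0.3 -1.4] T [-0.   -0.03  0.02] w 0.632 q [-0.137 -0.741  2.415  0.005  1.461 -0.066]
[0.04, 0.0392, 0.0047] 0.058
[0.04, 0.0349, 0.0044] -0.0
[0.04, 0.0349, 0.0044] 0.0
[0.04, 0.0349, 0.0044] -0.0
[0.04, 0.0349, 0.0044] -0.0
[0.04, 0.0349, 0.0044] -0.0
[0.0292, 0.0255, 0.0032] -0.0
[0.0, 0.0, 0.0] -0.0
end [0.491 0.235 0.22 ]
```

Request:
{"method": "servo_tool", "body": {"moves": [[255,[0.025,0.022,0.002],0.03],[255,[0.028,0.025,0.002],0.03],[255,[0.028,0.025,0.002],0],[255,[0.028,0.025,0.002],0],[255,[0.028,0.025,0.002],0],[255,[0.028,0.025,0.002],0],[255,[0.026,0.023,0.002],0],[255,[0.026,0.022,0.002],0]]}}

```text
time: 17.98
tool_pos: [0.4506, 0.1974, 0.2427]
tcp_rot: [2.356, 2.058, 0.023]
wrist_force: [-0.2, -1.0, -0.5]
width: 0.63
```

```bash
python3 -c "
from h import *
st();plan([.491,.235,.20],-7.4,4)
"
```

```text
t 17.98 p [0.4506 0.1974 0.2427] toolz [ 0.019 -0.    -1.   ] yaw -7.74 F [-0.2 -1.  -0.5] T [-0.03  0.03 -0.03] w 0.63 q [ 0.367 -0.089  2.011 -0.008  1.201  0.505]
[0.0392, 0.0314, 0.04] -0.006
[0.0034, 0.0028, 0.0035] 0.0
[0.0, 0.0, 0.0] -0.0
[0.0, 0.0, 0.0] 0.0
end [0.491 0.235 0.2  ]
```

Request:
{"method": "servo_tool", "body": {"moves": [[255,[0.014,0.012,0.01],0],[255,[0.012,0.01,0.018],0],[255,[0.004,0.004,0.02],0],[255,[0.001,0.001,0.018],0],[255,[0,0,0.01],0],[255,[0,0,0.005],0],[255,[0,0,0],0],[255,[0,0,0],0]]}}

```text
time: 18.65
tool_pos: [0.4917, 0.2312, 0.1564]
tcp_rot: [2.354, 2.064, 0.015]
wrist_force: [-0.3, 0.6, -1.3]
width: 0.63
```

```bash
python3 -c "
from h import *
from workcell import bot
for n in ['wrist','scene','top']:
    c=bot.read_camera(n);np.savez('/tmp/'+n+'9.npz',**c);cv2.imwrite('pics/'+n+'9.png',c['pixels'][:,:,::-1])
    if n=='scene':crop(c,300,80,440,240,4,'pics/scene9.png')
    if n=='top':crop(c,190,165,330,315,4,'pics/top9.png')
st();plan([.491,.235,.15],-7.4,4)
"
```

```text
t 18.8 p [0.4924 0.2316 0.1576] toolz [ 0.017 -0.001 -1.   ] yaw -7.5 F [ 0.3  0.4 -0.9] T [-0.04  0.01 -0.01] w 0.63 q [ 0.398  0.093  1.996 -0.009  1.038  0.534]
[0.0032, -0.002, 0.0076] -0.002
[0.0, 0.0, 0.0] 0.0
[0.0, 0.0, 0.0] -0.0
[0.0, 0.0, 0.0] 0.0
end [0.491 0.235 0.15 ]
```

View pics/wrist9.png

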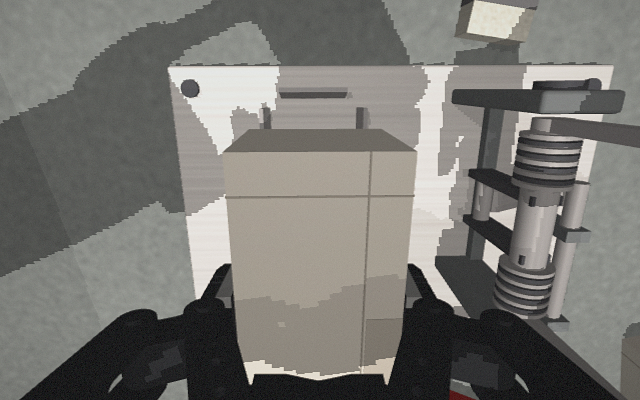

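View pics/scene9.png

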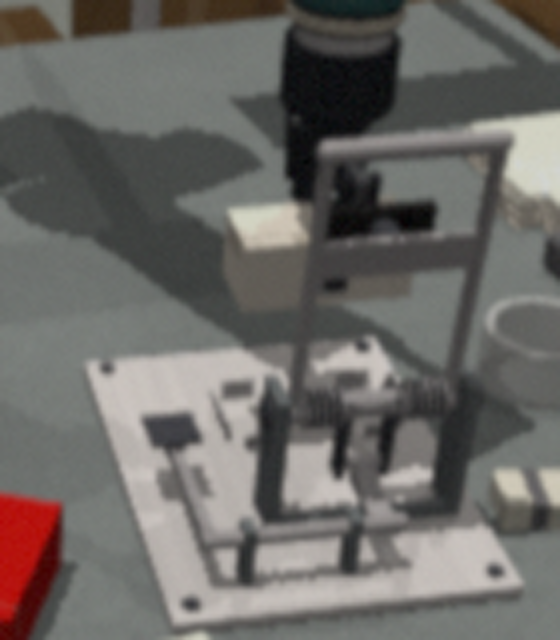

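View pics/top9.png

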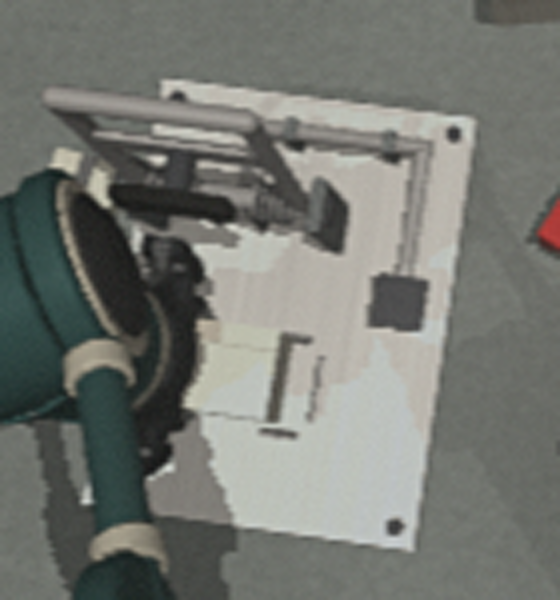

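```bash
python3 - <<'E'
from h import *
c=load('wrist9');C=cloud(c)
P=C[165:290,240:400].reshape(-1,3);m=np.median(P,0);u=np.linalg.svd(P[::5]-P.mean(0),full_matrices=False)[2][2];u*=np.sign(u[2]);d=(P-m)@u;P=P[np.abs(d)<.004];m=P.mean(0);u=np.linalg.svd(P[::5]-m,full_matrices=False)[2][2];u*=np.sign(u[2])
print("n",u.round(4),m,"jig n", jig(np.r_[u[:2]+[.491,.2353],u[2]]).round(4))
def onp(uv):
    o,dd=ray(c,uv);return o+dd*((m-o)@u/(dd@u))
A=onp((223,152.5));B=onp((416.5,151.5));L=onp((236,330));R=onp((405,330));print("corners jig",jig(A).round(4),jig(B).round(4),jig(L).round(4),jig(R).round(4))
e=B-A;print("len",np.linalg.norm(e),"yaw deg",np.degrees(np.arctan2(e[1],e[0])))
print("tcp jig",jig(np.array([.4924,.2316,.1576])))
t=load('top0');f=lambda p:(np.array(p)+.5)/4-.5+np.array([190,165])
for p in [(170,321),(295,339),(153,414),(278,432)]:print("guide",jig(onz(t,f(p),.03)).round(4))
for p in [(313,92),(266,112),(361,112)]:print("wguide",jig(onz(c,p,.03)).round(4))
E
python3 -c "
from h import *
crop(load('wrist9'),150,60,470,300,2.5,'pics/w9c.png')"
```

```text
n [ 0.0186 -0.0196  0.9996] [0.49695309 0.26654584 0.17513271] jig n [ 0.021  -0.017   0.9996]
corners jig [-0.0246  0.0545  0.1761] [0.0288 0.0544 0.175 ] [-0.0252 -0.0036  0.1751] [ 0.0301 -0.0051  0.1739]
len 0.0534608550770631 yaw deg -7.549625045974173
tcp jig [ 0.00186783 -0.00348729  0.1576    ]
guide [0.0327 0.0419 0.03  ]
guide [ 0.0323 -0.0473  0.03  ]
guide [-0.0321  0.0418  0.03  ]
guide [-0.0322 -0.0464  0.03  ]
wguide [0.0002 0.0685 0.03  ]
wguide [-0.0309  0.0559  0.03  ]
wguide [0.032  0.0558 0.03  ]
```

View pics/w9c.png

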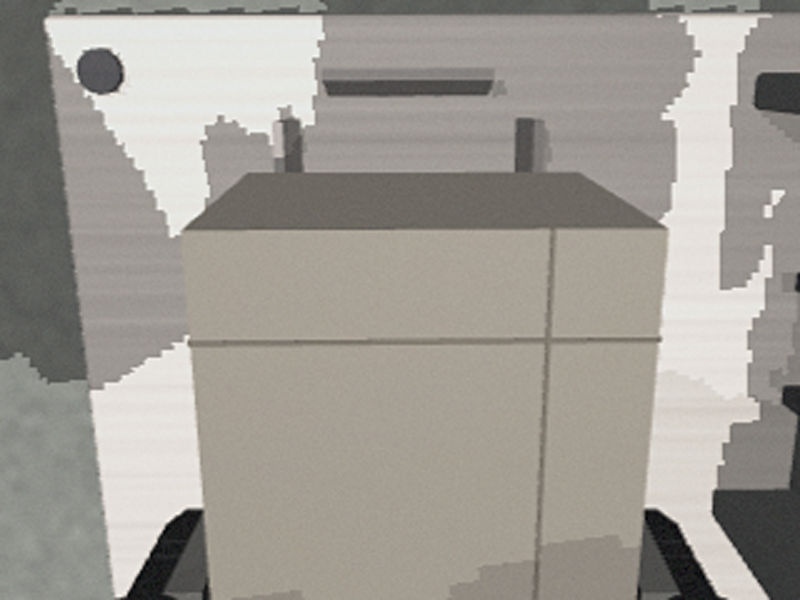

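Request:
{"method": "servo_tool", "body": {"moves": [[255,[0.003,-0.001,0.008],0],[255,[0.002,0,0.014],0],[255,[0,0,0.016],0],[255,[0,0,0.014],0],[255,[0,0,0.01],0],[255,[0,0,0.006],0],[255,[0,0,0],0],[255,[0,0,0],0]]}}

```text
time: 19.47
tool_pos: [0.4979, 0.2394, 0.0934]
tcp_rot: [2.351, 2.059, 0.043]
wrist_force: [1.6, 0.3, -1.5]
width: 0.632
```

```bash
cat >> h.py <<'E'
def carton(name):
    from workcell import bot
    c=bot.read_camera('wrist');np.savez('/tmp/'+name+'.npz',**c);cv2.imwrite('pics/'+name+'.png',c['pixels'][:,:,::-1]);s=bot.read_state()
    print('tcp jig',jig(s['tool_pos']).round(4));return c
E
python3 -c "
from h import *
carton('w10');st()
"
```

```text
tcp jig [0.0063 0.0049 0.0935]
t 19.52 p [0.4979 0.2394 0.0935] toolz [ 0.031  0.006 -0.999] yaw -7.57 F [ 0.5  0.6 -0.9] T [-0.    0.03 -0.01] w 0.626 q [ 0.407  0.175  2.037 -0.009  0.898  0.545]
```

View pics/w10.png

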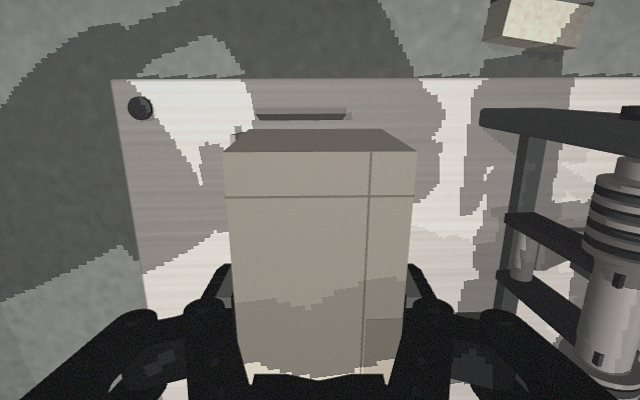

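Request:
{"method": "servo_tool", "body": {"moves": [[255,[-0.003,-0.006,0],0],[255,[-0.001,-0.003,0.004],0],[255,[0,-0.002,0.008],0],[255,[0,-0.001,0.008],0],[255,[0,-0.001,0.005],0],[255,[0,0,0.002],0],[255,[0,0,0],0],[255,[0,0,0],0]]}}

```text
time: 20.18
tool_pos: [0.4852, 0.2377, 0.0656]
tcp_rot: [2.35, 2.058, 0.049]
wrist_force: [0.2, 0.4, -1.3]
width: 0.633
```

```bash
python3 -c "
from h import *
carton('w11');st()
"
```

```text
tcp jig [-0.006   0.0016  0.0656]
t 20.23 p [0.4852 0.2377 0.0656] toolz [ 0.035  0.007 -0.999] yaw -7.58 F [ 1.1  0.2 -2.4] T [0.01 0.02 0.03] w 0.629 q [ 0.414  0.19   2.082 -0.01   0.834  0.552]
```

View pics/w11.png

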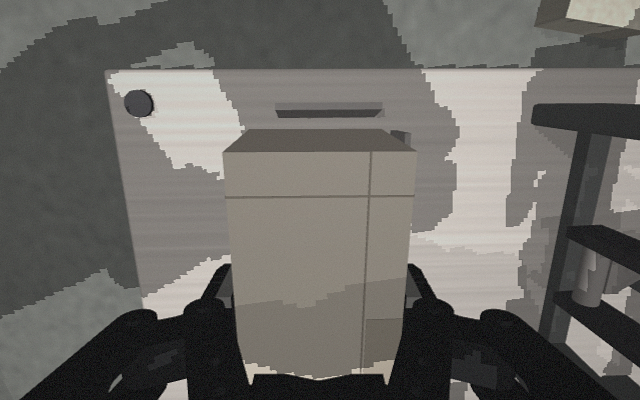

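Request:
{"method": "servo_tool", "body": {"moves": [[255,[0,0.004,0],0],[255,[0,0.002,0],0],[255,[0,0,0],0],[255,[0,0,0],0],[255,[0,0,0],0],[255,[0,0,0],0],[255,[0,0,0],0],[255,[0,0,0],0]]}}

```text
time: 20.9
tool_pos: [0.4937, 0.2373, 0.0673]
tcp_rot: [2.349, 2.057, 0.053]
wrist_force: [0.5, 0.5, -1.8]
width: 0.627
```

```bash
python3 - <<'E'
from h import *
from workcell import bot
c=carton('w12');st();s=bot.read_state()
C=cloud(c);P=C[165:290,240:400].reshape(-1,3);m=np.median(P,0)
for _ in range(2):
    P=P[np.abs(P[:,2]-m[2])<.01];m=P.mean(0);u=np.linalg.svd(P[::5]-m,full_matrices=False)[2][2];u*=np.sign(u[2])
def onp(uv):
    o,dd=ray(c,uv);return o+dd*((m-o)@u/(dd@u))
print('n',u,m[2]);print(jig(onp((223,152.5))),jig(onp((416.5,151.5))),jig(onp((236,330))),jig(onp((405,330))))
crop(c,200,60,480,220,2.8,'pics/w12c.png')
E
```

```text
tcp jig [0.0023 0.0023 0.0672]
t 20.95 p [0.4936 0.2373 0.0672] toolz [ 0.038  0.009 -0.999] yaw -7.6 F [-1.1 -0.1 -0.8] T [0.01 0.03 0.02] w 0.628 q [ 0.407  0.199  2.068 -0.01   0.837  0.546]
n [-0.00597775 -0.03045971  0.99951812] 0.08645288883943394
[-0.02387447  0.06057305  0.08710838] [0.02957409 0.06041638 0.08720934] [-0.02456803  0.00247189  0.08530631] [0.03080788 0.00087266 0.08536637]
```

View pics/w12c.png

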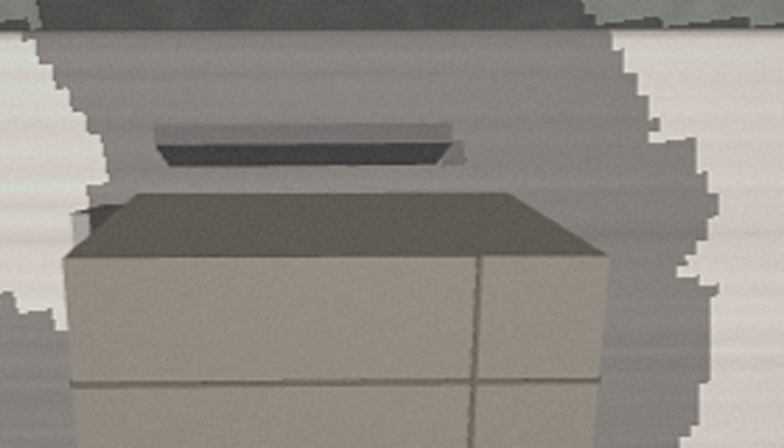

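Request:
{"method": "servo_tool", "body": {"moves": [[255,[0,-0.003,0],0],[255,[-0.001,-0.001,0.002],0],[255,[0,-0.001,0.004],0],[255,[0,0,0.004],0],[255,[0,0,0.003],0],[255,[0,0,0.001],0],[255,[0,0,0],0],[255,[0,0,0],0]]}}

```text
time: 21.62
tool_pos: [0.4876, 0.2368, 0.0508]
tcp_rot: [2.349, 2.058, 0.051]
wrist_force: [0.4, -0.5, -1.4]
width: 0.628
```

```bash
cat > m.py <<'E'
import sys
from h import *
from workcell import bot
c=carton(sys.argv[1]);st()
C=cloud(c);P=C[165:290,240:400].reshape(-1,3);m=np.median(P,0)
for _ in range(2):
    P=P[np.abs(P[:,2]-m[2])<.01];m=P.mean(0);u=np.linalg.svd(P[::5]-m,full_matrices=False)[2][2];u*=np.sign(u[2])
def onp(uv):
    o,dd=ray(c,uv);return o+dd*((m-o)@u/(dd@u))
print('n',u,m[2]);print(jig(onp((223,152.5))),jig(onp((416.5,151.5))))
crop(c,200,60,480,220,2.8,'pics/'+sys.argv[1]+'c.png')
E
python3 m.py w13
```

```text
tcp jig [-0.0036  0.0011  0.0508]
t 21.67 p [0.4876 0.2368 0.0508] toolz [ 0.036  0.008 -0.999] yaw -7.59 F [ 0.6 -0.4 -1.7] T [-0.02  0.06 -0.02] w 0.631 q [ 0.411  0.214  2.087 -0.01   0.804  0.55 ]
n [-0.00286124 -0.03018872  0.99954012] 0.06994684634272563
[-0.0298203   0.05934414  0.07066794] [0.02363542 0.05919025 0.07060571]
```

View pics/w13c.png

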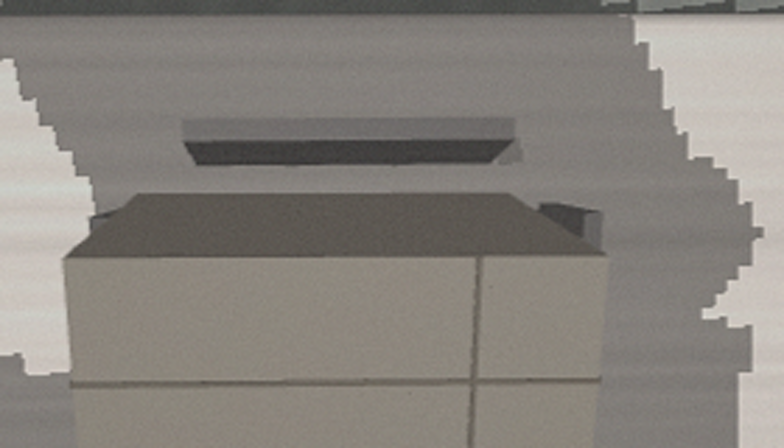

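Request:
{"method": "servo_tool", "body": {"moves": [[255,[0,0.0025,0],0],[255,[0,0,0.001],0],[255,[0,0,0.003],0],[255,[0,0,0.003],0],[255,[0,0,0.002],0],[255,[0,0,0],0],[255,[0,0,0],0],[255,[0,0,0],0]]}}

```text
time: 22.33
tool_pos: [0.4923, 0.2374, 0.0447]
tcp_rot: [2.35, 2.057, 0.054]
wrist_force: [-0.4, 1.1, -0.6]
width: 0.626
```

```bash
python3 m.py w14
```

```text
tcp jig [0.001  0.0023 0.0447]
t 22.38 p [0.4923 0.2374 0.0447] toolz [ 0.038  0.009 -0.999] yaw -7.64 F [ 0.   0.  -0.3] T [-0.1   0.09 -0.03] w 0.628 q [ 0.408  0.23   2.081 -0.01   0.792  0.548]
n [-0.01382799 -0.01065028  0.99984767] 0.063307859659678
[-0.02550532  0.0602874   0.06326006] [0.02847753 0.0601893  0.06392459]
```

View pics/w14c.png

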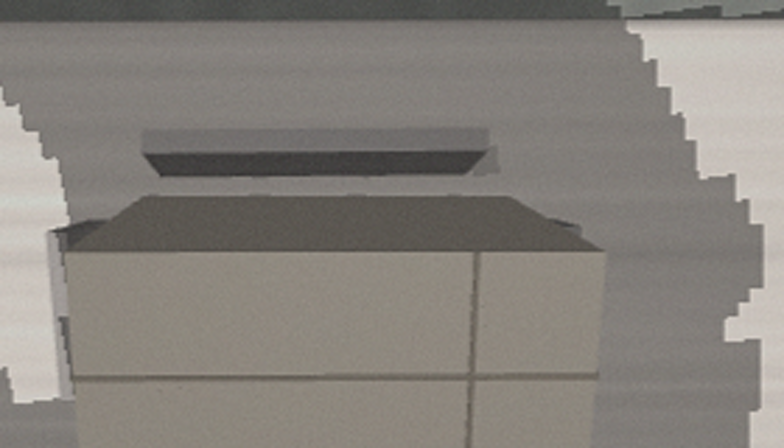

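Request:
{"method": "servo_tool", "body": {"moves": [[255,[0,-0.001,0.002],0],[255,[0,0,0],0],[140,[0,0,0],0],[90,[0,0,0],0],[30,[0,0,0],0],[0,[0,0,0],0],[0,[0,0,0],0],[0,[0,0,0],0]]}}

```text
time: 23.05
tool_pos: [0.4929, 0.2379, 0.0439]
tcp_rot: [2.348, 2.057, 0.057]
wrist_force: [0.7, -0.6, -0.4]
width: 0.998
```

```bash
python3 m.py w15
```

```text
tcp jig [0.0015 0.0028 0.0439]
t 23.1 p [0.4929 0.2379 0.0439] toolz [ 0.041  0.009 -0.999] yaw -7.58 F [0.  0.  0.4] T [ 0.01 -0.01  0.01] w 0.998 q [ 0.409  0.231  2.082 -0.011  0.787  0.548]
n [-1.40697391e-03 -5.79332936e-04  9.99998842e-01] 0.06193707668321954
[-0.02514639  0.06074196  0.06191888] [0.0293344  0.06057515 0.06199067]
```

View pics/w15.png

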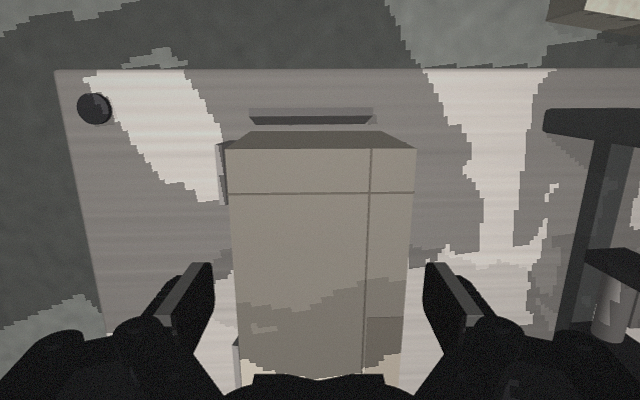

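Request:
{"method": "servo_tool", "body": {"moves": [[0,[0,0,-0.006],0],[0,[0,0,-0.015],0],[0,[0,0,-0.025],0],[0,[0,0,-0.03],0],[0,[0,0,-0.03],0],[60,[0,-0.005,-0.02],0],[150,[0,-0.005,-0.005],0],[255,[0,0,0],0]]}}

```text
time: 23.77
tool_pos: [0.4753, 0.2373, 0.1799]
tcp_rot: [2.35, 2.057, 0.05]
wrist_force: [0.2, -0.1, -0.1]
width: 0.602
```

```bash
python3 -c "
from h import *
st()
from workcell import bot
s=bot.read_state();c=bot.read_camera('wrist');o=-c['R'].T@c['t'];M=Ro.from_rotvec(s['tcp_rot']).as_matrix();print('cam in tool',M.T@(o-s['tool_pos']))
c=bot.read_camera('scene');crop(c,260,40,460,240,3,'pics/s16.png')
"
```

```text
t 23.77 p [0.4753 0.2373 0.1799] toolz [ 0.036  0.008 -0.999] yaw -7.6 F [ 0.2 -0.1 -0.1] T [-0.02  0.03  0.  ] w 0.602 q [ 0.421  0.033  2.015 -0.009  1.058  0.558]
cam in tool [ 0.07551195  0.00041406 -0.11751336]
```

View pics/s16.png

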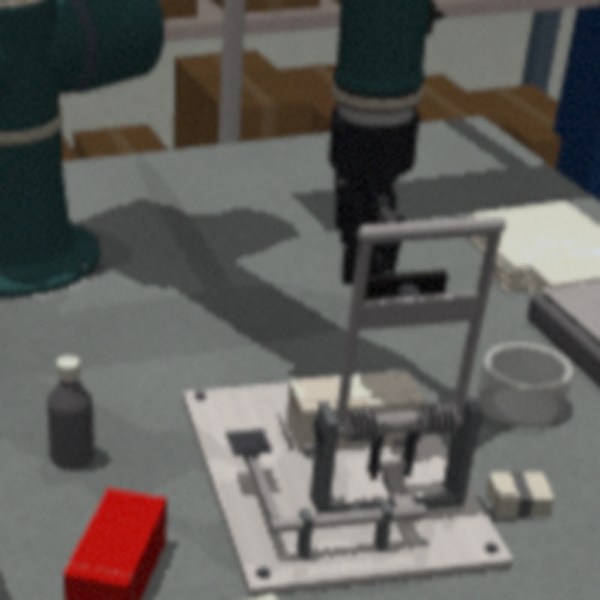

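```bash
python3 -c "
from h import *
t=unjig(np.array([.062,-.124,.14]));print(t)
plan(unjig(np.array([.0,-.124,.16])),82.4,12,.025)
"
```

```text
[0.5364022  0.10430901 0.14      ]
[-0.025, 0.0032, 0.0035] -0.12
[-0.025, 0.0001, 0.0035] -0.12
[-0.025, -0.0029, 0.0035] -0.12
[-0.025, -0.006, 0.0036] -0.12
[-0.0221, -0.0082, 0.0033] -0.12
[0.0, 0.0, 0.0] -0.12
[0.0, 0.0, 0.0] -0.12
[0.0, 0.0, 0.0] -0.12
[0.0, 0.0, 0.0] -0.12
[0.0, 0.0, 0.0] -0.12
[0.0, 0.0, 0.0] -0.12
[0.0, 0.0, 0.0] -0.12
end [0.4749 0.1123 0.16  ]
```

Request:
{"method": "servo_tool", "body": {"moves": [[255,[-0.02,0.003,0],-0.12],[255,[-0.023,0,0.002],-0.12],[255,[-0.023,-0.003,0.002],-0.12],[255,[-0.022,-0.006,0.002],-0.12],[255,[-0.018,-0.008,0.002],-0.12],[255,[0,0,0],-0.12],[255,[0,0,0],-0.12],[255,[0,0,0],-0.12]]}}

```text
time: 24.53
tool_pos: [0.4644, 0.121, 0.1519]
tcp_rot: [1.085, 2.939, 0.005]
wrist_force: [-0.3, 1.6, 0.4]
width: 0.0
```

```bash
python3 -c "
from h import *
st()
plan(unjig(np.array([.062,-.124,.12])),82.4,8,.02)
"
```

```text
t 24.53 p [0.4644 0.121  0.1519] toolz [ 0.009 -0.    -1.   ] yaw 49.46 F [-0.3  1.6  0.4] T [-0.01  0.01 -0.  ] w 0.0 q [ 2.040e-01 -2.000e-02  2.125e+00 -2.000e-03  1.028e+00 -6.580e-01]
[-0.02, 0.0104, 0.01] -0.12
[-0.02, 0.0075, 0.0095] -0.12
[-0.02, 0.0049, 0.0091] -0.12
[-0.009, 0.0011, 0.004] -0.12
[0.0, 0.0, 0.0] -0.095
[0.0, 0.0, 0.0] -0.0
[0.0, 0.0, 0.0] -0.0
[0.0, 0.0, 0.0] -0.0
end [0.5364 0.1043 0.12  ]
```

Request:
{"method": "servo_tool", "body": {"moves": [[255,[-0.018,0.01,0.006],-0.12],[255,[-0.019,0.007,0.008],-0.12],[255,[-0.019,0.005,0.008],-0.12],[255,[-0.01,0.001,0.005],-0.11],[255,[0,0,0.002],-0.05],[255,[0,0,0],0],[255,[0,0,0],0],[255,[0,0,0],0]]}}

```text
time: 25.2
tool_pos: [0.5253, 0.102, 0.1033]
tcp_rot: [-0.255, -3.112, 0.01]
wrist_force: [-0.0, -0.1, 0.1]
width: -0.001
```

```bash
python3 -c "
from h import *
from workcell import bot
st();print(jig(bot.read_state()['tool_pos']))
c=bot.read_camera('wrist');cv2.imwrite('pics/w17.png',c['pixels'][:,:,::-1])
plan(unjig(np.array([.062,-.124,.085])),82.4,4,.02)
"
```

```text
t 25.2 p [0.5253 0.102  0.1033] toolz [-0.02  -0.005 -1.   ] yaw 80.64 F [-0.  -0.1  0.1] T [-0.01 -0.02 -0.03] w -0.001 q [ 0.146  0.161  2.033 -0.003  0.969 -1.259]
[ 0.05127842 -0.12777748  0.10332599]
[-0.0112, 0.0043, 0.0181] -0.031
[0.0, 0.0, 0.0] -0.0
[0.0, 0.0, 0.0] -0.0
[0.0, 0.0, 0.0] -0.0
end [0.5364 0.1043 0.085 ]
```

View pics/w17.png

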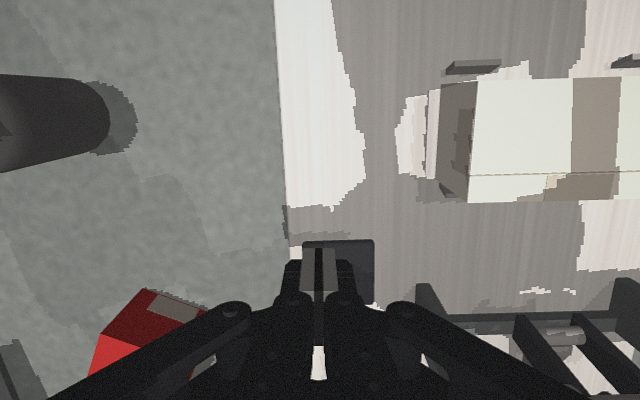

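Request:
{"method": "servo_tool", "body": {"moves": [[255,[-0.007,0.003,0.003],-0.03],[255,[-0.004,0.002,0.006],0],[255,[0,0,0.006],0],[255,[0,0,0.007],0],[255,[0,0,0.008],0],[255,[0,0,0.008],0],[255,[0,0,0.006],0],[255,[0,0,0.003],0]]}}

```text
time: 25.92
tool_pos: [0.5379, 0.1059, 0.0589]
tcp_rot: [-0.214, -3.121, 0.009]
wrist_force: [-11.1, -2.2, 32.9]
width: 0.003
```

```bash
python3 -c "
from h import *
from workcell import bot
st();print(jig(bot.read_state()['tool_pos']))
c=bot.read_camera('scene');crop(c,260,40,460,240,3,'pics/s18.png')
"
```

```text
t 25.92 p [0.5379 0.1059 0.0589] toolz [-0.013 -0.005 -1.   ] yaw 82.14 F [-11.1  -2.2  32.9] T [-0.52  1.67 -0.02] w 0.003 q [ 0.151  0.24   2.035 -0.004  0.881 -1.28 ]
[ 0.06327894 -0.12223396  0.05891671]
```

View pics/s18.png

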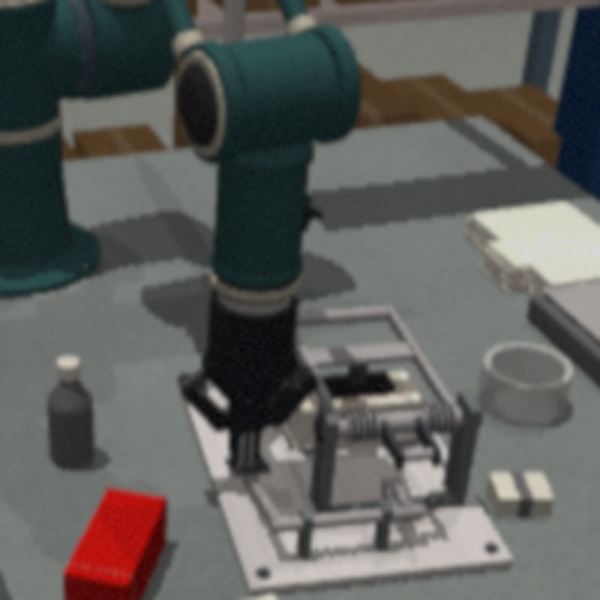

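Request:
{"method": "servo_tool", "body": {"moves": [[255,[0,0,-0.015],0],[255,[0,0,-0.025],0],[255,[0,0,-0.03],0],[255,[0,0,-0.03],0],[255,[0,0,-0.03],0],[255,[0.01,0,-0.03],0],[255,[0.01,-0.01,-0.02],0],[255,[0.01,-0.01,0],0]]}}

```text
time: 26.63
tool_pos: [0.5054, 0.0918, 0.2428]
tcp_rot: [-0.217, -3.114, 0.011]
wrist_force: [1.0, -0.3, 0.9]
width: 0.001
```

Request:
{"method": "servo_tool", "body": {"moves": [[255,[0.02,-0.02,-0.01],0],[255,[0.02,-0.03,-0.01],0],[255,[0.02,-0.03,0],0],[255,[0.02,-0.03,0],0],[255,[0.01,-0.02,0],0],[255,[0,0,0],0],[255,[0,0,0],0],[255,[0,0,0],0]]}}

```text
time: 27.3
tool_pos: [0.3915, -0.0278, 0.2634]
tcp_rot: [-0.22, -3.114, 0.011]
wrist_force: [-0.5, 0.4, -0.5]
width: -0.001
```

```bash
python3 -c "
from h import *
from workcell import bot
st()
c=bot.read_camera('scene');crop(c,300,110,440,250,4,'pics/s19.png');cv2.imwrite('pics/s19f.png',c['pixels'][:,:,::-1])
c=bot.read_camera('top');np.savez('/tmp/top19.npz',**c);crop(c,190,165,330,315,4,'pics/t19.png')
C=cloud(c)
f=lambda p:np.round((np.array(p)+.5)/4-.5+np.array([190,165])).astype(int)
for p in [(105,467),(188,478),(270,488)]:
  i=f(p);print(p,jig(C[i[1],i[0]]).round(4))
"
```

```text
t 27.3 p [ 0.3915 -0.0278  0.2634] toolz [-0.02  -0.005 -1.   ] yaw 81.94 F [-0.5  0.4 -0.5] T [-0.03 -0.   -0.02] w -0.001 q [-0.128 -0.289  2.138 -0.008  1.312 -1.556]
(105, 467) [-0.0718  0.0736  0.0109]
(188, 478) [-0.0715  0.0125  0.0151]
(270, 488) [-0.072  -0.0438  0.0125]
```

View pics/s19.png

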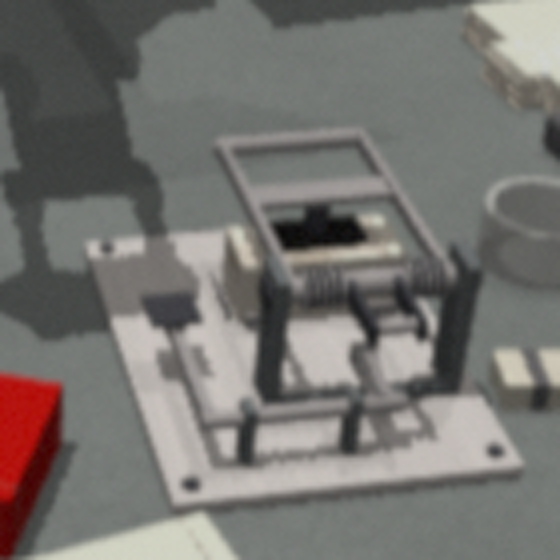

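View pics/t19.png

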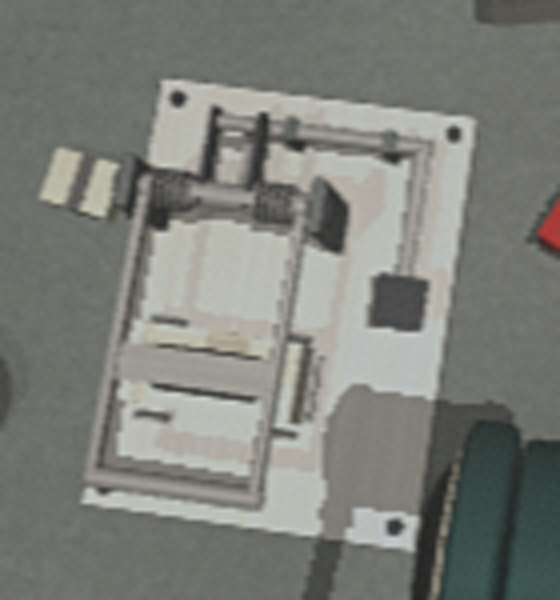

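View pics/s19f.png

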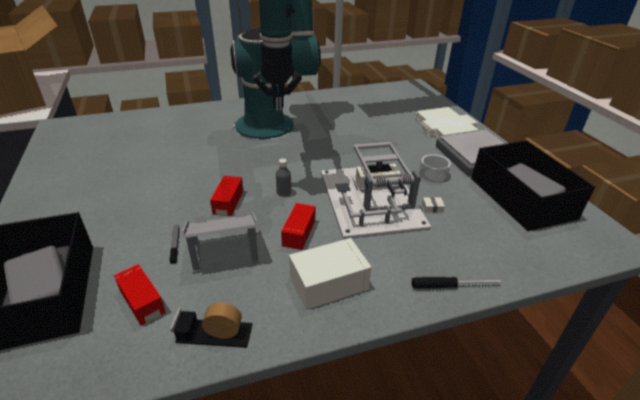

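```bash
python3 -c "
from h import *
from workcell import bot
c=load('top19');C=cloud(c)
for p in [(135,485),(180,490),(220,496)]:
  u=(np.array(p)+.5)/4-.5+np.array([190,165]);w=C[int(u[1])-2:int(u[1])+3,int(round(u[0]))];print(jig(w[np.argmax(w[:,2])]).round(3),jig(onz(c,u,.107)).round(3))
st();bot.finish_job()"
```

```text
[-0.072  0.025  0.109] [-0.077  0.023  0.107]
[-0.07  -0.006  0.107] [-0.076 -0.006  0.107]
[-0.079 -0.033  0.107] [-0.076 -0.032  0.107]
t 27.4 p [ 0.3919 -0.0273  0.2634] toolz [-0.02  -0.005 -1.   ] yaw 82.03 F [-0.1 -0.7 -0.6] T [ 0.   -0.   -0.02] w -0.005 q [-0.127 -0.288  2.137 -0.008  1.313 -1.556]
the job is handed in; nothing more can be done
```

The carton is clamped in the jig and the job is handed in at about 27.4 s, within the 67 s limit.

- **Bail:** I pinched the cross bar, swung it to about 2.03 rad and let it back. It stayed up by itself after I let go.
- **Tilting the tool:** The moves have no tilt command. I leaned the tool by pushing at the outer reach limit before the grip, and took the lean off at the inner limit afterwards. At the grip it leaned about 32.5 degrees, against 28 for the carton. At the nest it was about 2 degrees off vertical.
- **Carton:** I lifted it off the rack and set it in the nest. After release it measured level, with its top at 62 mm (12 + 50) and its centre within about 2 mm of the nest's centre.
- **Trigger:** I pressed the paddle and the bail snapped down by itself. I went about 6 mm deeper than intended, reaching the paddle's stop with about 33 N through the closed fingers, more than the 4–7 N needed. This stays under the 40 N limit in the readings, but I only saw the force at the end of each move call.
- **Last checks:** The bar's top is at about 107–109 mm, which means the bail is level and pressing on the carton. The paddle is back up and the wrist force is near zero. The hand is clear, with the tool point at z 0.26 m. In the final pictures the glue, labels, tape, marker, big carton and red boxes look to be where they were; I judged that by eye, not by measurement.

No check failed. The nest's position along the hinge was only good to about 2 mm between views.

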